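# Dry the washed filter cassettes

## Robot

A 6-joint arm with a two-finger parallel gripper is mounted at the origin on the work surface. World frame = base frame: x ahead of the robot, y to its left, z up, the work surface at z = 0. Lengths are in m, angles in rad, forces in N, time in s.
With the tool pointing down it reaches from about 0.375 to 0.9 m from the base axis. Payload 3.1 kg.
Tool frame: the origin (TCP) lies midway between the tips of the shut fingers; the grasp point (between the pads) lies robot.tcp_to_grasp behind it (robot.tcp_to_grasp is the distance from the TCP to the grasp point, in m); z points along the fingers, y is the direction in which the jaws open and shut (so a half turn about z gives the same grasp; the last joint's range is limited). The gripper opens to 87 mm and grips with 3 to 60 N. Pads are 19 mm wide; open, the fingers measure 117 mm over their backs; the gripper's body (75 mm by 190 mm) begins 51 mm behind the grasp point.
Start: joints at [1.044, 0.527, 1.433, -0, 1.181, -0.178], TCP at [0.213, 0.588, 0.223] pointing down, gripper open.
Joint ranges: [-3.08, 3.08], [-0.75, 2.2], [0.22, 2.44], [-1.43, 4.57], [0, 2.65], [-2.85, 2.85]. Speed limits (rad/s): [2.79, 2.79, 3.14, 3.14, 3.14, 3.14].

## Interface

Orientations are given as a unit quaternion [x, y, z, w].
In Python, from rig import robot, cams, nets gives the robot as it stands. The module is installed in compiled form; this text tells all that it offers.
- The arm moves only by the tool play_rows, never from a script. Its argument "commands" is a list of rows, each an object of numbers: "x", "y", "z": the shift along the tool's x, y, z in mm; "spin": the turn about the tool's z in rad. In form: [{"x": .., "y": .., "z": .., "spin": ..}, ...]. A call has 1 to 8 rows; each row shifts and turns the pose as measured when the row begins, along the tool's axes as they then stand; what a row does not reach is not made up. A row lasts 1/10 s, in which the tool goes at most 50 mm and 8.59 degrees, less where a joint would pass 70% of its speed; a pose out of reach is approached as far as the arm can. A call is refused whole if a number of a shift passes 50 or a number of a turn 0.15, either way. A call with a gripper value outside its range is refused whole. "grip" is the opening, from 0 (shut) to 1 (fully open), set as the call begins (left out, the last holds). The fingers move at their own pace and stop on an object; "newtons" is the grip in N (left out, the last holds). Time passes only in rows, so rows that do not move let the fingers close. It gives the time, the measured TCP pose, the force and the opening at its end, in the units of the state.
- robot.get_obs(): the state, without advancing time (a new reading comes with each control period).
- cams.camera(name): name is "scene" or "top"; returns a dict with "img" (420x560x3 uint8, red, green, blue), "fx", "fy", "cx", "cy" (pixels), "world_to_cam" (4x4, takes a point from world to camera coordinates). Camera axes: x right, y up, looking along -z (the intrinsics and any distortion apply to the point x, -y, -z); pixel columns grow to the right and rows downward; lengths in m; the calibration is good to about 2 mm. A picture is of the moment at which its call begins. There is no depth.
- robot.hand_in(): hands the job in, once; it reports no verdict.
Trained networks look in a picture, given as the dict that the camera call returned (one of the last four; its "shot" number tells which), for a name from the list of things; names that differ only in an ending like _2 or _b are one class to them, and where a whole thing is asked for, a point or a joint stands for the part that bears it (a point fixed in the world has none). Each returns a list of dicts, best first, with "conf" (0 to 1); they miss things now and then, are a little off and sometimes report something else, mostly with a low value. They report only what shows in the picture. A call takes as long as a camera call. They do not tell look-alikes from the thing itself.
- nets.outline_of(picture, name): "region" (420x560 bool, what is visible of it) and "pixel" ([column, row] in pixels, amid what is visible of it).
The state is a dict: "time": time; "q": joint angles; "joint_velocities": joint speeds; "joint_torque": joint torques, N m; "position": TCP position; "tool_rot": TCP orientation; "ft_force": force on the tool from outside, world axes, zero at the start; "moment": the same for the moment, N m; "grip_width": finger opening in m.
Only numpy, scipy, OpenCV 4.12 (cv2) and the standard library are available. Lean on these libraries where they do the work, as an engineer would, in place of code of your own. Each camera call takes 0.05 s, during which the arm holds its last target.

## Task

The console's washed filter cassettes lie flat in the draining tray; the tray's upstand is there to tip them up on edge against. First shut the dry-air valve fully, then stand every one of these cassettes upright in a slot of the drying rack, centred and one to a slot, and only when all are in open the valve halfway (45 degrees). Leave any cassette already in the rack, and the other things on the bench, where they are.

Things in the scene. Friction and masses are not known exactly. Their poses are not given: they have to be found in the camera images.
- tray: fixed steel draining tray 380 mm long in y, turned up to 6 degrees, origin on the bench. Drain shelf from x = +25 to +100 mm, top at z = 18 mm; at x = +100 mm rises a vertical sheet upstand, top at z = 75 mm, 3 mm thick. Nearer the robot a gutter, floor at z = 4 mm, to a lip 12 mm high at x = -110 mm. Side lips at the y ends 26 mm high
- rack: fixed stainless drying rack, base 150 (x) x 330 (y) x 6 mm, origin on the bench, turned up to 6 degrees. Four slots in a row along y, 54 mm apart, each between two fins 86 mm long in x, 20 mm apart, 28 mm at the flared tops 60 mm above the bench. A cassette stands in one with its flat sides facing -y and +y. Behind, at x = +72 mm, an 18 mm air bar, 30 mm up
- slot0 (a point): centre of the floor of rack slot 0, 6 mm above the bench, axes as the rack (at rack x = 0, y = -30 mm); a cassette standing centred in it has its centre 50 mm above this point
- slot1 (a point): centre of the floor of rack slot 1, 6 mm above the bench, axes as the rack (at rack x = 0, y = +24 mm); a cassette standing centred in it has its centre 50 mm above this point
- slot2 (a point): centre of the floor of rack slot 2, 6 mm above the bench, axes as the rack (at rack x = 0, y = +78 mm); a cassette standing centred in it has its centre 50 mm above this point
- slot3 (a point): centre of the floor of rack slot 3, 6 mm above the bench, axes as the rack (at rack x = 0, y = +132 mm); a cassette standing centred in it has its centre 50 mm above this point
- valve (a joint): angle of the ball valve's lever about a vertical axis, rad: 0 = shut (lever square to the air bar, pointing to rack -x, at a stop), pi/2 = fully open (in line with the bar, pointing to rack -y, at a stop), counter-clockwise from above. A tick plate marks shut, half and full. Friction 0.15 N m; it stays where it is left
- valve_hinge (a point): on the lever's turning axis, at the height of the middle of its sleeve, 60.5 mm above the bench; axes as the rack (at rack x = +72, y = -118 mm)
- valve_tip (a point): free end of the lever, 100 mm from the axis; a plastic sleeve 18 mm wide and 15 mm tall (53 to 68 mm above the bench) covers the lever's outer 70 mm
- wet0: fan-filter cassette, a rigid flat square plate 100 x 100 x 16 mm, about 0.15 kg: square-edged aluminium frame round a pleated medium, both faces alike. Origin at its centre, x and y along its edges, z square to its faces. At the start it lies flat on the tray's shelf, its near edge overhanging the shelf and one edge roughly facing the upstand. Too wide to grip flat. May be absent (None)
- wet1: fan-filter cassette, a rigid flat square plate 100 x 100 x 16 mm, about 0.15 kg: square-edged aluminium frame round a pleated medium, both faces alike. Origin at its centre, x and y along its edges, z square to its faces. At the start it lies flat on the tray's shelf, its near edge overhanging the shelf and one edge roughly facing the upstand. Too wide to grip flat. May be absent (None)
- wet2: fan-filter cassette, a rigid flat square plate 100 x 100 x 16 mm, about 0.15 kg: square-edged aluminium frame round a pleated medium, both faces alike. Origin at its centre, x and y along its edges, z square to its faces. At the start it lies flat on the tray's shelf, its near edge overhanging the shelf and one edge roughly facing the upstand. Too wide to grip flat. May be absent (None)
- dry0: cassette exactly like wet0, already drying: at the start it stands upright in slot 0 of the rack, and is to be left there. Absent (None) in most starts; its slot is then empty
- dry1: cassette exactly like wet0, already drying: at the start it stands upright in slot 1 of the rack, and is to be left there. Absent (None) in most starts; its slot is then empty
- dry2: cassette exactly like wet0, already drying: at the start it stands upright in slot 2 of the rack, and is to be left there. Absent (None) in most starts; its slot is then empty
- dry3: cassette exactly like wet0, already drying: at the start it stands upright in slot 3 of the rack, and is to be left there. Absent (None) in most starts; its slot is then empty
- brush: wooden cleaning brush 190 mm long lying on the bench just beyond the tray's upstand; bystander
- wrench: steel spanner 150 mm long lying on the bench just beyond the rack; bystander
- vial: small amber glass jar with black cap, 28 mm wide, 55 mm tall, origin at its base, on the bench on the robot's side of the rack; bystander
- beaker: glass beaker 70 mm wide, 90 mm tall, origin at its base, on the bench beyond the gap between tray and rack; bystander
Not all that is in view belongs to the job. Leave any red look-alike of the wet1 alone. What is shaped like the wet0 but blue is not meant.

How it is judged:
On the way, in this order (a step that is already met when the one before it is completed fails the run):
1. the valve lever is shut (within 5 degrees of its stop) (value of joint valve below 0.09 rad), for 0.2 s.
2. every washed cassette stands in a rack slot, with the valve still shut (within 7 degrees) ((y of wet0 in the frame of rack between -0.04 and -0.02 m or y of wet0 in the frame of rack between 0.014 and 0.034 m or y of wet0 in the frame of rack between 0.068 and 0.088 m or y of wet0 in the frame of rack between 0.122 and 0.142 m) and x of wet0 in the frame of rack between -0.025 and 0.025 m and z of wet0 in the frame of rack between 0.05 and 0.062 m and angle between wet0's own z axis and vertical between 1.36 and 1.78 rad and angle between the z axis of each of wet0, wet1, wet2 and the y axis of rack, either way round below 0.3 rad and (y of wet1 in the frame of rack between -0.04 and -0.02 m or y of wet1 in the frame of rack between 0.014 and 0.034 m or y of wet1 in the frame of rack between 0.068 and 0.088 m or y of wet1 in the frame of rack between 0.122 and 0.142 m) and x of wet1 in the frame of rack between -0.025 and 0.025 m and z of wet1 in the frame of rack between 0.05 and 0.062 m and angle between wet1's own z axis and vertical between 1.36 and 1.78 rad and (y of wet2 in the frame of rack between -0.04 and -0.02 m or y of wet2 in the frame of rack between 0.014 and 0.034 m or y of wet2 in the frame of rack between 0.068 and 0.088 m or y of wet2 in the frame of rack between 0.122 and 0.142 m) and x of wet2 in the frame of rack between -0.025 and 0.025 m and z of wet2 in the frame of rack between 0.05 and 0.062 m and angle between wet2's own z axis and vertical between 1.36 and 1.78 rad and value of joint valve below 0.12 rad), for 0.3 s.
At the end, for the whole second after the job is handed in: every washed cassette stands at rest in a rack slot, on its edge on the slot floor (centre 50 to 62 mm above the bench, within 25 mm of the slot's middle along it and 10 mm across it, within 12 degrees of upright); the valve lever is at 45 degrees, give or take 7, and still ((y of wet0 in the frame of rack between -0.04 and -0.02 m or y of wet0 in the frame of rack between 0.014 and 0.034 m or y of wet0 in the frame of rack between 0.068 and 0.088 m or y of wet0 in the frame of rack between 0.122 and 0.142 m) and x of wet0 in the frame of rack between -0.025 and 0.025 m and z of wet0 in the frame of rack between 0.05 and 0.062 m and angle between wet0's own z axis and vertical between 1.36 and 1.78 rad and angle between the z axis of each of wet0, wet1, wet2 and the y axis of rack, either way round below 0.3 rad and (y of wet1 in the frame of rack between -0.04 and -0.02 m or y of wet1 in the frame of rack between 0.014 and 0.034 m or y of wet1 in the frame of rack between 0.068 and 0.088 m or y of wet1 in the frame of rack between 0.122 and 0.142 m) and x of wet1 in the frame of rack between -0.025 and 0.025 m and z of wet1 in the frame of rack between 0.05 and 0.062 m and angle between wet1's own z axis and vertical between 1.36 and 1.78 rad and (y of wet2 in the frame of rack between -0.04 and -0.02 m or y of wet2 in the frame of rack between 0.014 and 0.034 m or y of wet2 in the frame of rack between 0.068 and 0.088 m or y of wet2 in the frame of rack between 0.122 and 0.142 m) and x of wet2 in the frame of rack between -0.025 and 0.025 m and z of wet2 in the frame of rack between 0.05 and 0.062 m and angle between wet2's own z axis and vertical between 1.36 and 1.78 rad and linear speed of each of wet0, wet1, wet2 below 0.02 m/s and value of joint valve between 0.663225 and 0.907571 rad and velocity of joint valve between -0.05 and 0.05 rad/s); the robot touches nothing.
It fails at once if a cassette that was already standing in the rack is shifted more than 25 mm or knocked over ((distance of dry0 from where it was at the start of the episode above 0.025 m or angle between dry0's own z axis and vertical below 1.2 rad or angle between dry0's own z axis and vertical above 1.94 rad) or (distance of dry1 from where it was at the start of the episode above 0.025 m or angle between dry1's own z axis and vertical below 1.2 rad or angle between dry1's own z axis and vertical above 1.94 rad) or (distance of dry2 from where it was at the start of the episode above 0.025 m or angle between dry2's own z axis and vertical below 1.2 rad or angle between dry2's own z axis and vertical above 1.94 rad) or (distance of dry3 from where it was at the start of the episode above 0.025 m or angle between dry3's own z axis and vertical below 1.2 rad or angle between dry3's own z axis and vertical above 1.94 rad)).
It fails at once if a bystander (brush, spanner, jar, beaker) is shifted more than 40 mm (distance of any of brush, wrench, vial, beaker from where it was at the start of the episode above 0.04 m).
Of wet0, wet1, wet2 only 2 to 3 are there at a start; the rules pass over those that are not, and their reading is None.
Of dry0, dry1, dry2, dry3 only 1 to 1 are there at a start; the rules pass over those that are not, and their reading is None.
At some moment in a run one of wet0, wet1, wet2 may be knocked a few centimetres aside while the robot is not near it.
It also fails if it takes over 210 s, if anything falls off the work surface, if the arm or the gripper's body presses on something with over 40 N, if the wrist force passes 120 N, or if a joint passes its speed limit or range.

## Working session

There is one attempt and no reset: what is moved stays moved. The work goes in short steps, Python scripts to look and compute and a tool call to move; the robot and the scene stay as the last step left them, time stands still between calls to the robot, and variables do not carry over. Pictures are saved under pics/ and viewed, and the job is handed in when it is done.

Besides the shell and the picture viewer there is one more tool, called by a JSON object that holds its "name" and its "arguments". play_rows: Moves the arm, as the interface text tells. Its arguments: {"type":"object","properties":{"commands":{"type":"array"},"grip":{"type":"number"},"newtons":{"type":"number"}},"required":["commands"]}

```bash
mkdir -p pics; ls
python3 - <<'E'
from rig import robot,cams,nets
import cv2,numpy as np
o=robot.get_obs()
for k,v in o.items(): print(k,v)
print(robot.tcp_to_grasp)
for n in ["scene","top"]:
    c=cams.camera(n)
    cv2.imwrite(f"pics/{n}0.png",cv2.cvtColor(c["img"],cv2.COLOR_RGB2BGR))
    print(n,{k:(v if k!="img" else 0) for k,v in c.items()})
E
```

```text
pics
time 0.0
q [ 1.04452668e+00  5.28432135e-01  1.43393388e+00  1.50055631e-05
  1.18137674e+00 -1.78481246e-01]
joint_velocities [-1.35326541e-03 -8.26206507e-05  9.80888198e-04 -2.09576139e-05
  8.63378142e-04 -3.11182395e-04]
joint_torque [-1.62918102e-03 -4.40043855e+01 -1.76595283e+01  6.31648349e-02
  5.80524502e-02 -1.37623442e-04]
position [0.21259023 0.58694328 0.2215825 ]
tool_rot [ 1.73021835e-01  9.84917402e-01 -1.00659734e-03 -3.77540984e-04]
ft_force [-0.06361489 -0.05218855  0.50957328]
moment [-0.02600607  0.05331671  0.10289008]
grip_width 0.08722896076095507
0.0187
scene {'img': 0, 'fx': 470.5226814058721, 'fy': 470.5226814058721, 'cx': 286.16134428236353, 'cy': 212.27247866814602, 'world_to_cam': array([[ 0.06878066,  0.99749177, -0.01671482, -0.06551187],
       [-0.69578162,  0.05997029,  0.71574542,  0.28555092],
       [ 0.71495256, -0.03759958,  0.69816124, -1.48573749],
       [ 0.        ,  0.        ,  0.        ,  1.        ]]), 'shot': 1}
top {'img': 0, 'fx': 395.7037792320979, 'fy': 395.7037792320979, 'cx': 276.24951205728985, 'cy': 206.25326858363613, 'world_to_cam': array([[ 0.00886288, -0.99988005, -0.0127014 ,  0.01322796],
       [ 0.99092546,  0.00707844,  0.13422602, -0.50582382],
       [-0.13412002, -0.01377577,  0.99086934, -1.1318836 ],
       [ 0.        ,  0.        ,  0.        ,  1.        ]]), 'shot': 2}
```

```bash
cat > h.py <<'E'
from rig import robot,cams,nets
import cv2,numpy as np
from scipy.spatial.transform import Rotation as R
def shot(n,save=None,box=None,s=1):
    c=cams.camera(n)
    if save: crop(c,save,box,s)
    return c
def crop(c,save,box=None,s=1,pts=()):
    im=cv2.cvtColor(c["img"],cv2.COLOR_RGB2BGR)
    x0,y0,x1,y1=box or (0,0,560,420)
    im=cv2.resize(im[y0:y1,x0:x1],None,fx=s,fy=s,interpolation=cv2.INTER_CUBIC)
    for p in pts: cv2.circle(im,(int((p[0]-x0+.5)*s),int((p[1]-y0+.5)*s)),2,(0,255,0),-1)
    cv2.imwrite("pics/"+save+".png",im)
def proj(c,P):
    P=np.atleast_2d(P); T=c["world_to_cam"]
    q=P@T[:3,:3].T+T[:3,3]
    return np.c_[c["cx"]+c["fx"]*q[:,0]/-q[:,2], c["cy"]-c["fy"]*q[:,1]/-q[:,2]]
def unproj(c,uv,z):
    T=c["world_to_cam"];Rm=T[:3,:3]
    o=-Rm.T@T[:3,3]; d=Rm.T@np.array([(uv[0]-c["cx"])/c["fx"],-(uv[1]-c["cy"])/c["fy"],-1.])
    return o+d*(z-o[2])/d[2]
def pose():
    o=robot.get_obs(); r=R.from_quat(o["tool_rot"]); m=r.as_matrix()
    return o,m
def frame(x,y,yaw):
    c,s=np.cos(yaw),np.sin(yaw)
    return np.array([[c,-s,x],[s,c,y],[0,0,1]])
E
python3 - <<'E'
from h import *
t=shot("top","t_rack",(290,140,430,250),5.5); crop(t,"t_tray",(130,150,280,255),5)
s=shot("scene","s_rack",(90,180,260,280),4.5); crop(s,"s_tray",(280,190,475,280),4)
for c,n in ((t,'top'),(s,'scene')):
  for name in ["tray","rack","wet0","dry0","valve","vial","beaker","wrench","brush"]:
    r=nets.outline_of(c,name)
    print(n,name,[(round(d["conf"],2),np.round(d["pixel"]).tolist(),int(d["region"].sum())) for d in r])
o,m=pose();print(m.round(3))
E
```

```text
top tray [(0.81, [209.0, 216.0], 6382), (0.67, [167.0, 193.0], 1228), (0.27, [354.0, 163.0], 294)]
top rack [(0.56, [359.0, 211.0], 5351), (0.45, [209.0, 218.0], 6181)]
top wet0 [(0.95, [211.0, 286.0], 1212), (0.93, [149.0, 279.0], 1294), (0.92, [207.0, 193.0], 1079), (0.89, [247.0, 195.0], 1171), (0.64, [166.0, 193.0], 1217)]
top dry0 [(0.72, [333.0, 216.0], 336)]
top valve [(0.69, [413.0, 202.0], 239), (0.54, [207.0, 217.0], 6303), (0.47, [362.0, 214.0], 5407)]
top vial [(0.71, [192.0, 150.0], 656), (0.53, [351.0, 253.0], 94)]
top beaker [(0.94, [275.0, 142.0], 548)]
top wrench [(0.88, [355.0, 163.0], 241), (0.28, [357.0, 213.0], 5376), (0.25, [331.0, 214.0], 317)]
top brush [(0.87, [188.0, 151.0], 601)]
scene tray [(0.6, [374.0, 251.0], 7643)]
scene rack [(0.55, [174.0, 245.0], 6560), (0.15, [372.0, 234.0], 1194)]
scene wet0 [(0.89, [374.0, 236.0], 1159), (0.81, [423.0, 233.0], 1085), (0.72, [346.0, 171.0], 1055), (0.71, [319.0, 242.0], 1197)]
scene dry0 [(0.72, [210.0, 219.0], 513)]
scene valve [(0.59, [109.0, 238.0], 295)]
scene vial [(0.74, [192.0, 197.0], 244)]
scene beaker [(0.88, [286.0, 292.0], 1425)]
scene wrench [(0.69, [170.0, 292.0], 566)]
scene brush [(0.82, [414.0, 294.0], 1398), (0.26, [316.0, 242.0], 1045)]
[[-0.94   0.341 -0.   ]
 [ 0.341  0.94  -0.   ]
 [ 0.    -0.    -1.   ]]
```

```bash
cat > fit.py <<'E'
from h import *
from scipy.optimize import least_squares
t=cams.camera("top"); s=cams.camera("scene")
def tp(l,off,sc): return [((u+0.)/sc+off[0]-.5,(v)/sc+off[1]-.5) for u,v in l]
def fit(obs,x0):
    def f(p):
        T=frame(*p); r=[]
        for c,P,uv in obs:
            w=T@[P[0],P[1],1]; r+=list((proj(c,[w[0],w[1],P[2]])-uv).ravel())
        return np.array(r)
    q=least_squares(f,x0,loss="soft_l1"); return q.x,f(q.x).reshape(-1,2)
ro=[(t,P,uv) for P,uv in zip([(-.075,.165,.006),(-.075,-.165,.006),(.075,-.165,.006)],tp([(68,545),(675,523),(676,250)],(290,140),5.5))]
ro+=[(s,P,uv) for P,uv in zip([(.075,-.165,.0),(.075,.165,.0),(-.075,-.165,.006),(-.075,.165,.006)],tp([(75,425),(728,357),(110,210),(712,155)],(90,180),4.5))]
p,r=fit(ro,[.6,-.2,0]); print("rack",p,np.rad2deg(p[2])); print(r.round(1))
to=[(t,P,uv) for P,uv in zip([(.1015,.19,.075),(.1015,-.19,.075),(-.11,.19,.012),(-.11,-.19,.012)],tp([(42,92),(693,85),(57,463),(697,463)],(130,150),5))]
to+=[(s,P,uv) for P,uv in zip([(.1015,-.19,.075),(.1015,.19,.075),(-.11,-.19,.012),(-.11,.19,.012)],tp([(57,265),(757,212),(35,72),(617,38)],(280,190),4))]
q,r=fit(to,[.6,.2,0]); print("tray",q,np.rad2deg(q[2])); print(r.round(1))
np.save("rt.npy",[p,q])
Ti=np.linalg.inv(frame(*q))
for n,l in zip("LMR",[[(90,125),(255,122),(262,285),(100,300)],[(292,135),(458,127),(470,290),(308,307)],[(500,130),(665,125),(676,283),(513,303)]]):
    W=np.array([unproj(t,u,.034) for u in tp(l,(130,150),5)]); c=W.mean(0)
    L=np.array([Ti@[w[0],w[1],1] for w in W])
    e=L[1]-L[0]; print(n,"world",c.round(4),"tray corners mm",(L[:,:2]*1000).round(),"side",np.linalg.norm(W[1]-W[0]).round(4),np.linalg.norm(W[2]-W[1]).round(4))
# lever
for uv in tp([(727,385),(590,250)],(290,140),5.5): 
    w=unproj(t,uv,.064); print("lever",w.round(4),(np.linalg.inv(frame(*p))@[w[0],w[1],1]).round(4))
E
python3 fit.py
```

```text
rack [ 0.49520151 -0.22114501  0.04529927] 2.595457271733824
[[ 0.  -0. ]
 [ 0.5 -0.2]
 [-3.8 -0. ]
 [-1.1  0.2]
 [ 0.3  0.9]
 [ 0.2 -1.3]
 [-0.  -1.3]]
tray [0.51341631 0.22926897 0.00822933] 0.47150575823703345
[[-0.6 -1.4]
 [ 0.4 -0.3]
 [ 0.6 -1.3]
 [ 0.  -1.3]
 [-0.2 -2.2]
 [ 1.1 -1.2]
 [-1.9 -1. ]
 [ 0.4 -2.2]]
L world [0.5491 0.349  0.034 ] tray corners mm [[ 87. 173.]
 [ 88.  74.]
 [-10.  67.]
 [-19. 163.]] side 0.099 0.0986
M world [0.5459 0.2265 0.034 ] tray corners mm [[ 81.  52.]
 [ 85. -47.]
 [-13. -56.]
 [-23.  39.]] side 0.0993 0.0986
R world [0.5494 0.1038 0.034 ] tray corners mm [[  83.  -72.]
 [  86. -171.]
 [  -9. -178.]
 [ -21.  -82.]] side 0.0985 0.0953
lever [ 0.4953 -0.3983  0.064 ] [-0.0079 -0.177   1.    ]
lever [ 0.5661 -0.3298  0.064 ] [ 0.0659 -0.1117  1.    ]
```

```bash
sed -i 's/-\.5,(v)/,(v)/; s/off\[1\]-\.5)/off[1])/; s/,(\.075,-\.165,\.006)\],/],/; s/(676,250)\]/]/' fit.py; python3 fit.py
```

```text
rack [ 0.49539338 -0.22005044  0.05045187] 2.8906790522291486
[[-0.7 -0.3]
 [-0.3 -1. ]
 [-1.   0.1]
 [ 0.4  0.1]
 [-0.1 -1.5]
 [-0.3 -2. ]]
tray [0.51355231 0.2291645  0.00688319] 0.3943777551971378
[[-1.  -2. ]
 [-0.  -0.7]
 [ 0.1 -1.9]
 [-0.5 -1.7]
 [-0.8 -2.7]
 [ 0.5 -1.6]
 [-2.4 -1.6]
 [-0.  -2.6]]
L world [0.5476 0.3474 0.034 ] tray corners mm [[ 85. 172.]
 [ 87.  73.]
 [-12.  66.]
 [-21. 161.]] side 0.099 0.0986
M world [0.5444 0.225  0.034 ] tray corners mm [[ 79.  51.]
 [ 84. -49.]
 [-15. -58.]
 [-25.  38.]] side 0.0993 0.0985
R world [0.5479 0.1023 0.034 ] tray corners mm [[  82.  -74.]
 [  85. -172.]
 [ -10. -179.]
 [ -22.  -83.]] side 0.0985 0.0953
lever [ 0.4939 -0.3997  0.064 ] [-0.0106 -0.1793  1.    ]
lever [ 0.5646 -0.3312  0.064 ] [ 0.0635 -0.1145  1.    ]
```

{"name": "play_rows", "arguments": {"commands": [{"spin": -0.12, "x": -20, "y": -20}, {"spin": -0.12, "x": -20, "y": -20}, {"spin": -0.11, "x": -20, "y": -20}, {"x": -20, "y": -45}, {"x": -20, "y": -45}, {"x": -20, "y": -45}, {"x": -20, "y": -45}, {"x": -10, "y": -45}], "grip": 0, "newtons": 20}}

```text
invalid input
```

```bash
sed -i 's/off\[0\],(v)/off[0]-.5,(v)/; s/off\[1\])) for/off[1]-.5) for/' fit.py; grep -n "def tp" fit.py
cat >> h.py <<'E'
def go(x,y,z,yawdeg=None):
    """remaining tool shift (mm), spin to reach world target"""
    o,m=pose(); d=m.T@(np.array([x,y,z])-o["position"])*1000
    yaw=np.degrees(np.arctan2(m[1,1],m[0,1])); sp=0
    if yawdeg is not None: sp=-np.radians((yawdeg-yaw+180)%360-180)
    print("pos",(o["position"]*1000).round(1),"yaw",yaw.round(2),"tool d",d.round(1),"spin",round(sp,3),"F",o["ft_force"].round(1),"t",round(o["time"],2),"w",round(o["grip_width"]*1000,1),"q",o["q"].round(2))
E
python3 - <<'E'
from h import *
go(.5,-.43,.2,90)
E
```

```text
4:def tp(l,off,sc): return [((u+0.)/sc+off[0]-.5,(v)/sc+off[1]) for u,v in l]
pos [213.  587.6 222.6] yaw 70.07 tool d [-616.6 -858.8   22.6] spin -0.348 F [ 0.3 -0.1  0.6] t 1.3 w 87.1 q [ 1.04  0.53  1.43 -0.    1.18 -0.18]
```

{"name": "play_rows", "arguments": {"commands": [{"x": -20, "y": -20, "z": 0, "spin": -0.12}, {"x": -20, "y": -20, "z": 0, "spin": -0.12}, {"x": -20, "y": -20, "z": 0, "spin": -0.11}, {"x": -20, "y": -45, "z": 0, "spin": 0}, {"x": -20, "y": -45, "z": 0, "spin": 0}, {"x": -20, "y": -45, "z": 0, "spin": 0}, {"x": -20, "y": -45, "z": 0, "spin": 0}, {"x": -10, "y": -45, "z": 0, "spin": 0}], "grip": 0, "newtons": 20}}

```text
time: 2.1
position: [0.3572, 0.2917, 0.2226]
tool_rot: [-0.015, 1.0, 0.004, 0.004]
ft_force: [0.7, -0.2, 0.1]
grip_width: 0.0312
```

```bash
sed -i 's/+off\[1\])/+off[1]-.5)/' fit.py; python3 fit.py >/dev/null; grep -n "def tp" fit.py;python3 - <<'E'
from h import *
go(.5,-.43,.2,90)
E
```

```text
4:def tp(l,off,sc): return [((u+0.)/sc+off[0]-.5,(v)/sc+off[1]-.5) for u,v in l]
pos [356.4 288.5 222.1] yaw 91.29 tool d [-127.3 -721.7   19.3] spin 0.022 F [ 0.4  0.6 -0.2] t 2.2 w 23.1 q [ 0.43  0.3   1.84  0.    0.99 -1.16]
```

{"name": "play_rows", "arguments": {"commands": [{"x": -45, "y": -15, "z": 0, "spin": 0.02}, {"x": -40, "y": -30, "z": 0, "spin": 0}, {"x": -20, "y": -48, "z": 0, "spin": 0}, {"x": -10, "y": -48, "z": 0, "spin": 0}, {"x": 0, "y": -50, "z": 0, "spin": 0}, {"x": 0, "y": -50, "z": 0, "spin": 0}, {"x": 0, "y": -50, "z": 0, "spin": 0}, {"x": 0, "y": -50, "z": 0, "spin": 0}]}}

```text
time: 3.0
position: [0.4809, -0.0493, 0.222]
tool_rot: [-0.006, 1.0, 0.005, 0.008]
ft_force: [1.1, -0.5, -0.3]
grip_width: 0.0004
```

{"name": "play_rows", "arguments": {"commands": [{"x": 0, "y": -50, "z": 0, "spin": 0}, {"x": 0, "y": -50, "z": 0, "spin": 0}, {"x": 0, "y": -50, "z": 0, "spin": 0}, {"x": 0, "y": -50, "z": 0, "spin": 0}, {"x": 0, "y": -50, "z": 0, "spin": 0}, {"x": 0, "y": -50, "z": 0, "spin": 0}, {"x": 0, "y": -50, "z": 10, "spin": 0}, {"x": 0, "y": 0, "z": 10, "spin": 0}]}}

```text
time: 3.8
position: [0.4906, -0.4064, 0.2016]
tool_rot: [-0.005, 1.0, 0.001, 0.014]
ft_force: [-0.2, 0.1, -0.1]
grip_width: 0.0004
```

Run:
```python
from h import *
go(.48,-.43,.06,90)
t=shot("top");s=shot("scene")
o,m=pose();p=o["position"]
a=proj(t,p)[0];b=proj(s,p)[0];print(a,b)
crop(t,"t1",(290,140,450,260),5,[a]);crop(s,"s1",(40,130,200,250),5,[b])
```

```text
pos [ 490.6 -406.4  201.6] yaw 90.53 tool d [ 14.7 -23.7 141.3] spin 0.009 F [-0.2  0.1 -0.1] t 3.8 w 0.4 q [-0.88  0.56  1.44  0.02  1.13 -2.47]
[441.09360258 205.09724812] [ 78.4277914  181.49770356]
```

{"name": "play_rows", "arguments": {"commands": [{"x": -20, "y": -20, "z": 0, "spin": 0}, {"x": -20, "y": -14, "z": 20, "spin": 0}, {"x": 0, "y": 0, "z": 40, "spin": 0}, {"x": 0, "y": 0, "z": 40, "spin": 0}, {"x": 0, "y": 0, "z": 35, "spin": 0}, {"x": 0, "y": 0, "z": 15, "spin": 0}, {"x": 0, "y": 0, "z": 0, "spin": 0}]}}

```text
time: 4.6
position: [0.5402, -0.4165, 0.05]
tool_rot: [-0.012, 1.0, 0.008, 0.011]
ft_force: [0.5, 0.3, -0.2]
grip_width: 0.0003
```

Run:
```python
from h import *
go(.531,-.43,.05,90)
s=shot("scene");crop(s,"s2",(40,130,260,280),3.6,proj(s,pose()[0]["position"]))
```

```text
pos [ 540.2 -416.5   50. ] yaw 91.43 tool d [  9.5 -13.2  -0.4] spin 0.025 F [ 0.5  0.3 -0.2] t 4.6 w 0.3 q [-0.83  0.81  1.4   0.03  0.93 -2.45]
```

{"name": "play_rows", "arguments": {"commands": [{"x": 6, "y": 12, "z": 0, "spin": 0.02}, {"x": 6, "y": 12, "z": 0, "spin": 0}, {"x": 6, "y": 12, "z": 0, "spin": 0}, {"x": 6, "y": 12, "z": 0, "spin": 0}, {"x": 6, "y": 12, "z": 0, "spin": 0}, {"x": 6, "y": 10, "z": 0, "spin": 0}]}}

```text
time: 5.25
position: [0.5149, -0.3581, 0.0669]
tool_rot: [-0.004, 1.0, -0.01, 0.026]
ft_force: [1.5, -1.9, -1.1]
grip_width: 0.0007
```

Run:
```python
from h import *
go(.485,-.362,.05,90)
s=shot("scene");crop(s,"s3",(40,130,260,280),3.6,proj(s,pose()[0]["position"]))
```

```text
pos [ 514.9 -358.1   66.9] yaw 90.42 tool d [30.7 -3.4 15.4] spin 0.007 F [ 1.5 -1.9 -1.1] t 5.25 w 0.7 q [-0.8   0.71  1.59  0.03  0.79 -2.4 ]
```

{"name": "play_rows", "arguments": {"commands": [{"x": 0, "y": 0, "z": 8, "spin": 0}, {"x": 0, "y": 0, "z": 8, "spin": 0}, {"x": 0, "y": 0, "z": 0, "spin": 0}]}}

```text
time: 5.6
position: [0.5161, -0.3574, 0.0531]
tool_rot: [-0.004, 1.0, -0.011, 0.027]
ft_force: [0.0, -1.2, -1.5]
grip_width: 0.0008
```

```bash
cat >> h.py <<'E'
def tilt():
    o,m=pose(); print("toolz",m[:,2].round(4),"toolx",m[:,0].round(3))
E
python3 - <<'E'
from h import *
go(.485,-.362,.05,90);tilt()
E
```

```text
pos [ 516.1 -357.4   53.1] yaw 90.47 tool d [31.2 -4.3  1.6] spin 0.008 F [ 0.  -1.2 -1.5] t 5.6 w 0.8 q [-0.79  0.74  1.59  0.03  0.76 -2.4 ]
toolz [ 0.0533 -0.0214 -0.9984] toolx [-0.999 -0.009 -0.053]
```

{"name": "play_rows", "arguments": {"commands": [{"x": 0, "y": 4, "z": 0, "spin": 0}, {"x": 0, "y": 4, "z": 0, "spin": 0}]}}

```text
time: 5.8
position: [0.5163, -0.3571, 0.0533]
tool_rot: [-0.007, 0.999, -0.018, 0.027]
ft_force: [-4.3, -10.8, 0.3]
grip_width: 0.0007
```

{"name": "play_rows", "arguments": {"commands": [{"x": 0, "y": 4, "z": 0, "spin": 0}, {"x": 0, "y": 4, "z": 0, "spin": 0}]}}

```text
time: 6.0
position: [0.5163, -0.3572, 0.0534]
tool_rot: [-0.008, 0.999, -0.024, 0.028]
ft_force: [-2.9, -9.9, -1.1]
grip_width: 0.0004
```

Run:
```python
from h import *
go(.485,-.362,.05,90);tilt()
```

```text
pos [ 516.3 -357.2   53.4] yaw 90.85 tool d [31.5 -4.1  1.9] spin 0.015 F [-2.9 -9.9 -1.1] t 6.0 w 0.4 q [-0.79  0.73  1.61  0.01  0.73 -2.38]
toolz [ 0.0559 -0.0479 -0.9973] toolx [-0.998 -0.018 -0.055]
```

{"name": "play_rows", "arguments": {"commands": [{"x": 0, "y": -10, "z": 0, "spin": 0}, {"x": 0, "y": -10, "z": 0, "spin": 0}, {"x": 0, "y": -10, "z": -5, "spin": 0}]}}

```text
time: 6.3
position: [0.5149, -0.3862, 0.0579]
tool_rot: [-0.008, 0.999, -0.021, 0.026]
ft_force: [-0.3, -0.1, 0.6]
grip_width: 0.0007
```

Run:
```python
from h import *
go(.485,-.362,.05,90);tilt()
s=shot("scene");crop(s,"s4",(40,130,260,280),3.6,proj(s,pose()[0]["position"]))
p,q=np.load("rt.npy");T=frame(*p)
for a in (0,5,10): 
  l=[T@[.072-r*np.cos(np.radians(a)),-.118-r*np.sin(np.radians(a)),1] for r in (0,.1)]
  print(a,[proj(s,[w[0],w[1],.068]).round(1).tolist() for w in l])
```

```text
pos [ 514.9 -386.2   57.9] yaw 90.84 tool d [29.8 25.   5.3] spin 0.015 F [-0.3 -0.1  0.6] t 6.3 w 0.7 q [-0.82  0.74  1.56  0.01  0.78 -2.42]
toolz [ 0.0513 -0.0414 -0.9978] toolx [-0.999 -0.017 -0.051]
0 [[[118.8, 251.4]], [[124.7, 218.9]]]
5 [[[118.8, 251.4]], [[120.9, 219.4]]]
10 [[[118.8, 251.4]], [[117.0, 220.1]]]
```

{"name": "play_rows", "arguments": {"commands": [{"x": 0, "y": 0, "z": -30, "spin": 0}, {"x": 0, "y": 0, "z": -40, "spin": 0}, {"x": 0, "y": 0, "z": -50, "spin": 0}, {"x": 0, "y": 0, "z": -40, "spin": 0}, {"x": 0, "y": 0, "z": 0, "spin": 0}]}}

```text
time: 6.85
position: [0.5067, -0.3828, 0.2233]
tool_rot: [-0.006, 0.999, -0.02, 0.026]
ft_force: [-0.3, -0.2, -0.4]
grip_width: 0.0005
```

Run:
```python
from h import *
go(.485,-.362,.05,90);tilt()
s=shot("scene");crop(s,"s5",(40,130,260,280),3.6,proj(s,pose()[0]["position"]))
```

```text
pos [ 506.7 -382.8  223.3] yaw 90.64 tool d [ 30.3  28.  170.9] spin 0.011 F [-0.3 -0.2 -0.4] t 6.85 w 0.5 q [-0.83  0.51  1.46  0.01  1.1  -2.42]
toolz [ 0.0517 -0.0398 -0.9979] toolx [-0.999 -0.013 -0.051]
```

{"name": "play_rows", "arguments": {"commands": [{"x": 7, "y": 30, "z": 0, "spin": 0}, {"x": 7, "y": 45, "z": 0, "spin": 0}, {"x": 7, "y": 50, "z": 0, "spin": 0}, {"x": 7, "y": 50, "z": 0, "spin": 0}, {"x": 7, "y": 50, "z": 0, "spin": 0}, {"x": 7, "y": 50, "z": 0, "spin": 0}, {"x": 7, "y": 50, "z": 0, "spin": 0}, {"x": 7, "y": 50, "z": 0, "spin": 0}]}}

```text
time: 7.7
position: [0.4424, -0.0128, 0.1959]
tool_rot: [0.001, 1.0, -0.015, 0.018]
ft_force: [0.8, -0.3, 0.4]
grip_width: 0.0004
```

{"name": "play_rows", "arguments": {"commands": [{"x": 0, "y": 45, "z": 0, "spin": 0}, {"x": 0, "y": 30, "z": 0, "spin": 0}, {"x": 0, "y": 0, "z": 0, "spin": 0}]}}

```text
time: 8.0
position: [0.4354, 0.0704, 0.1897]
tool_rot: [-0.002, 1.0, -0.013, 0.012]
ft_force: [0.1, 0.6, -0.9]
grip_width: 0.0005
```

Run:
```python
from h import *
go(.455,.08,.014,90.4);tilt()
```

```text
pos [435.4  70.4 189.7] yaw 90.2 tool d [-15.6  14.1 175.8] spin -0.003 F [ 0.1  0.6 -0.9] t 8.0 w 0.5 q [-0.08  0.33  1.93 -0.03  0.86 -1.63]
toolz [ 0.0231 -0.0257 -0.9994] toolx [-1.    -0.004 -0.023]
```

{"name": "play_rows", "arguments": {"commands": [{"x": -8, "y": 7, "z": 40, "spin": 0}, {"x": -8, "y": 7, "z": 45, "spin": 0}, {"x": 0, "y": 0, "z": 40, "spin": 0}, {"x": 0, "y": 0, "z": 30, "spin": 0}, {"x": 0, "y": 0, "z": 15, "spin": 0}, {"x": 0, "y": 0, "z": 0, "spin": 0}]}}

```text
time: 8.6
position: [0.4564, 0.078, 0.0108]
tool_rot: [-0.003, 1.0, -0.013, 0.01]
ft_force: [-0.4, -0.0, -0.2]
grip_width: 0.0006
```

Run:
```python
from h import *
go(.455,.055,.014,90.4);tilt()
```

```text
pos [456.4  78.   10.8] yaw 90.33 tool d [  1.5 -23.1  -2.6] spin -0.001 F [-0.4 -0.  -0.2] t 8.6 w 0.6 q [-0.06  0.71  2.   -0.06  0.41 -1.58]
toolz [ 0.0208 -0.0262 -0.9994] toolx [-1.    -0.006 -0.021]
```

{"name": "play_rows", "arguments": {"commands": [{"x": 0, "y": -10, "z": -1, "spin": 0}, {"x": 0, "y": -8, "z": 0, "spin": 0}, {"x": 0, "y": -5, "z": 0, "spin": 0}, {"x": 0, "y": -4, "z": 0, "spin": 0}, {"x": 0, "y": -4, "z": 0, "spin": 0}]}}

```text
time: 9.1
position: [0.4566, 0.0501, 0.0135]
tool_rot: [0.004, 1.0, -0.008, 0.012]
ft_force: [7.1, 45.2, -15.3]
grip_width: 0.0006
```

Run:
```python
from h import *
go(.455,.055,.014,90.4);tilt()
```

```text
pos [456.6  50.1  13.5] yaw 89.51 tool d [ 1.6  4.9 -0.7] spin -0.016 F [  7.1  45.2 -15.3] t 9.1 w 0.6 q [-0.13  0.7   2.01 -0.03  0.4  -1.66]
toolz [ 0.0231 -0.0165 -0.9996] toolx [-1.     0.008 -0.023]
```

{"name": "play_rows", "arguments": {"commands": [{"x": 0, "y": -3, "z": 0, "spin": 0}, {"x": 0, "y": -3, "z": 0, "spin": 0}]}}

```text
time: 9.3
position: [0.4567, 0.0505, 0.0135]
tool_rot: [0.007, 1.0, -0.004, 0.013]
ft_force: [4.2, 20.9, -9.5]
grip_width: 0.0006
```

Run:
```python
from h import *
go(.455,.1,.02,90.4);tilt()
```

```text
pos [456.7  50.5  13.5] yaw 89.23 tool d [ 2.2 49.5 -7. ] spin -0.02 F [ 4.2 20.9 -9.5] t 9.3 w 0.6 q [-0.13  0.7   2.01 -0.01  0.4  -1.67]
toolz [ 0.0256 -0.009  -0.9996] toolx [-1.     0.013 -0.026]
```

{"name": "play_rows", "arguments": {"commands": [{"x": 2, "y": 20, "z": -3, "spin": 0}, {"x": 0, "y": 18, "z": -3, "spin": -0.02}, {"x": 0, "y": 15, "z": -2, "spin": 0}, {"x": 0, "y": 0, "z": 0, "spin": 0}, {"x": 0, "y": 0, "z": 0, "spin": 0}, {"x": 0, "y": 0, "z": 0, "spin": 0}], "grip": 0.55}}

```text
time: 9.9
position: [0.4579, 0.104, 0.0254]
tool_rot: [-0.004, 1.0, -0.004, 0.018]
ft_force: [0.6, 0.2, 0.3]
grip_width: 0.0407
```

Run:
```python
from h import *
go(.49,.104,.022,90.4);tilt()
s=shot("scene");crop(s,"s6",(240,130,480,290),3.3,proj(s,pose()[0]["position"]))
```

```text
pos [457.9 104.   25.4] yaw 90.4 tool d [-32.   -0.2   4.6] spin -0.0 F [0.6 0.2 0.3] t 9.9 w 40.7 q [-0.01  0.68  1.99 -0.02  0.44 -1.57]
toolz [ 0.0353 -0.0088 -0.9993] toolx [-0.999 -0.007 -0.035]
```

{"name": "play_rows", "arguments": {"commands": [{"x": -10, "y": 0, "z": 3, "spin": 0}, {"x": -10, "y": 0, "z": 1, "spin": 0}, {"x": -8, "y": 0, "z": 0, "spin": 0}, {"x": -8, "y": 0, "z": 0, "spin": 0}]}}

```text
time: 10.35
position: [0.4959, 0.1021, 0.022]
tool_rot: [-0.002, 1.0, -0.005, 0.016]
ft_force: [-0.6, 0.1, 0.2]
grip_width: 0.0481
```

Run:
```python
from h import *
go(.503,.104,.022,90.4);tilt()
```

```text
pos [495.9 102.1  22. ] yaw 90.2 tool d [-7.1  1.9  0.2] spin -0.003 F [-0.6  0.1  0.2] t 10.35 w 48.1 q [-0.01  0.71  1.9  -0.02  0.51 -1.57]
toolz [ 0.0328 -0.009  -0.9994] toolx [-0.999 -0.004 -0.033]
```

{"name": "play_rows", "arguments": {"commands": [{"x": -5, "y": 0, "z": 0, "spin": 0}, {"x": -4, "y": 0, "z": 0, "spin": 0}, {"x": -3, "y": 0, "z": 0, "spin": 0}]}}

```text
time: 10.65
position: [0.503, 0.1021, 0.0215]
tool_rot: [-0.003, 1.0, -0.005, 0.009]
ft_force: [-5.2, -0.6, 4.1]
grip_width: 0.0482
```

Run:
```python
from h import *
go(.503,.104,.022,90.4);tilt()
s=shot("scene");crop(s,"s7",(240,130,480,290),3.3,proj(s,pose()[0]["position"]))
```

```text
pos [503.  102.1  21.5] yaw 90.32 tool d [ 0.   1.9 -0.5] spin -0.001 F [-5.2 -0.6  4.1] t 10.65 w 48.2 q [-0.01  0.71  1.87 -0.02  0.54 -1.57]
toolz [ 0.0179 -0.0094 -0.9998] toolx [-1.    -0.006 -0.018]
```

{"name": "play_rows", "arguments": {"commands": [{"x": -3, "y": 0, "z": -2, "spin": 0}, {"x": -3, "y": 0, "z": -5, "spin": 0}, {"x": -3, "y": 0, "z": -6, "spin": 0}]}}

```text
time: 11.0
position: [0.5028, 0.1024, 0.0328]
tool_rot: [-0.004, 1.0, -0.005, -0.002]
ft_force: [-5.2, -1.3, -0.3]
grip_width: 0.0476
```

Run:
```python
from h import *
go(.503,.104,.022,90.4);tilt()
s=shot("scene");crop(s,"s8",(240,130,480,290),3.3,proj(s,pose()[0]["position"]))
```

```text
pos [502.8 102.4  32.8] yaw 90.45 tool d [-0.3  1.8 10.7] spin 0.001 F [-5.2 -1.3 -0.3] t 11.0 w 47.6 q [-0.01  0.69  1.85 -0.02  0.6  -1.58]
toolz [-0.0035 -0.01   -0.9999] toolx [-1.    -0.008  0.004]
```

{"name": "play_rows", "arguments": {"commands": [{"x": -2, "y": 0, "z": -6, "spin": 0}, {"x": -3, "y": 0, "z": -6, "spin": 0}, {"x": -3, "y": 0, "z": -6, "spin": 0}]}}

```text
time: 11.35
position: [0.5045, 0.1025, 0.0513]
tool_rot: [-0.004, 1.0, -0.005, -0.01]
ft_force: [-5.4, -1.5, -0.2]
grip_width: 0.0476
```

Run:
```python
from h import *
go(.503,.104,.022,90.4);tilt()
s=shot("scene");crop(s,"s9",(240,130,480,290),3.3,proj(s,pose()[0]["position"]))
```

```text
pos [504.5 102.5  51.3] yaw 90.52 tool d [ 1.   1.8 29.3] spin 0.002 F [-5.4 -1.5 -0.2] t 11.35 w 47.6 q [-0.01  0.66  1.83 -0.02  0.67 -1.58]
toolz [-0.0191 -0.0108 -0.9998] toolx [-1.    -0.009  0.019]
```

{"name": "play_rows", "arguments": {"commands": [{"x": -2, "y": 0, "z": -6, "spin": 0}, {"x": -3, "y": 0, "z": -6, "spin": 0}, {"x": -4, "y": 0, "z": -6, "spin": 0}, {"x": -5, "y": 0, "z": -6, "spin": 0}]}}

```text
time: 11.8
position: [0.5148, 0.1029, 0.0781]
tool_rot: [-0.005, 1.0, -0.006, -0.015]
ft_force: [-3.9, -0.8, 0.9]
grip_width: 0.0478
```

Run:
```python
from h import *
go(.503,.104,.022,90.4);tilt()
s=shot("scene");crop(s,"s10",(240,130,480,290),3.3,proj(s,pose()[0]["position"]))
```

```text
pos [514.8 102.9  78.1] yaw 90.58 tool d [10.1  1.9 56.4] spin 0.003 F [-3.9 -0.8  0.9] t 11.8 w 47.8 q [-0.01  0.63  1.78 -0.02  0.77 -1.58]
toolz [-0.0303 -0.0114 -0.9995] toolx [-0.999 -0.01   0.03 ]
```

{"name": "play_rows", "arguments": {"commands": [{"x": -7, "y": 0, "z": -4, "spin": 0}, {"x": -7, "y": 0, "z": -3, "spin": 0}, {"x": -7, "y": 0, "z": -3, "spin": 0}, {"x": -7, "y": 0, "z": -2, "spin": 0}]}}

```text
time: 12.25
position: [0.527, 0.1037, 0.0932]
tool_rot: [-0.005, 0.999, -0.006, -0.035]
ft_force: [-11.8, -1.2, 9.9]
grip_width: 0.0476
```

Run:
```python
from h import *
go(.503,.104,.022,90.4);tilt()
s=shot("scene");crop(s,"s11",(240,130,480,290),3.3,proj(s,pose()[0]["position"]))
```

```text
pos [527.  103.7  93.2] yaw 90.65 tool d [19.   1.4 72.7] spin 0.004 F [-11.8  -1.2   9.9] t 12.25 w 47.6 q [-0.01  0.62  1.71 -0.02  0.88 -1.58]
toolz [-0.069  -0.0123 -0.9975] toolx [-0.998 -0.011  0.069]
```

{"name": "play_rows", "arguments": {"commands": [{"x": -1, "y": 0, "z": -5, "spin": 0}, {"x": -4, "y": 0, "z": -5, "spin": 0}]}}

```text
time: 12.5
position: [0.5364, 0.104, 0.1056]
tool_rot: [-0.005, 0.999, -0.006, -0.031]
ft_force: [0.4, -0.5, 0.9]
grip_width: 0.0474
```

Run:
```python
from h import *
go(.503,.104,.022,90.4);tilt()
s=shot("scene");crop(s,"s12",(240,130,480,290),3.3,proj(s,pose()[0]["position"]))
```

```text
pos [536.4 104.  105.6] yaw 90.6 tool d [28.2  1.3 85.5] spin 0.004 F [ 0.4 -0.5  0.9] t 12.5 w 47.4 q [-0.01  0.61  1.69 -0.02  0.91 -1.58]
toolz [-0.0615 -0.0118 -0.998 ] toolx [-0.998 -0.01   0.062]
```

{"name": "play_rows", "arguments": {"commands": [{"x": 30, "y": 0, "z": 0, "spin": 0}, {"x": 40, "y": 0, "z": 0, "spin": 0}, {"x": 30, "y": 0, "z": 0, "spin": 0}, {"x": 0, "y": 0, "z": 30, "spin": 0}, {"x": 0, "y": 0, "z": 30, "spin": 0}, {"x": 0, "y": 0, "z": 20, "spin": 0}, {"x": 0, "y": 0, "z": 0, "spin": 0}]}}

```text
time: 13.25
position: [0.4581, 0.1019, 0.0364]
tool_rot: [-0.004, 1.0, -0.005, -0.003]
ft_force: [0.2, 0.3, -0.5]
grip_width: 0.0481
```

Run:
```python
from h import *
go(.43,.104,.009,90.4);tilt()
```

```text
pos [458.1 101.9  36.4] yaw 90.42 tool d [27.9  2.6 27.6] spin 0.0 F [ 0.2  0.3 -0.5] t 13.25 w 48.1 q [-0.01  0.66  1.96 -0.02  0.53 -1.57]
toolz [-0.0062 -0.011  -0.9999] toolx [-1.    -0.007  0.006]
```

{"name": "play_rows", "arguments": {"commands": [{"x": 0, "y": 2, "z": 18, "spin": 0}, {"x": -10, "y": 0, "z": 8, "spin": 0}, {"x": -12, "y": 0, "z": 0, "spin": 0}, {"x": -10, "y": 0, "z": 0, "spin": 0}, {"x": -6, "y": 0, "z": 0, "spin": 0}]}}

```text
time: 13.75
position: [0.503, 0.1036, 0.0129]
tool_rot: [-0.004, 1.0, -0.006, -0.0]
ft_force: [-12.3, -1.7, 4.7]
grip_width: 0.0479
```

Run:
```python
from h import *
go(.503,.104,.009,90.4);tilt()
s=shot("scene");crop(s,"s13",(240,130,480,290),3.3,proj(s,pose()[0]["position"]))
```

```text
pos [503.  103.6  12.9] yaw 90.44 tool d [0.  0.4 3.9] spin 0.001 F [-12.3  -1.7   4.7] t 13.75 w 47.9 q [-0.01  0.73  1.85 -0.02  0.56 -1.57]
toolz [-8.000e-04 -1.140e-02 -9.999e-01] toolx [-1.    -0.008  0.001]
```

{"name": "play_rows", "arguments": {"commands": [{"x": -2, "y": 0, "z": -3, "spin": 0}, {"x": -3, "y": 0, "z": -5, "spin": 0}, {"x": -2, "y": 0, "z": -6, "spin": 0}, {"x": -2, "y": 0, "z": -6, "spin": 0}, {"x": -2, "y": 0, "z": -6, "spin": 0}, {"x": -3, "y": 0, "z": -6, "spin": 0}, {"x": -3, "y": 0, "z": -6, "spin": 0}]}}

```text
time: 14.5
position: [0.5051, 0.1037, 0.0526]
tool_rot: [-0.005, 1.0, -0.006, -0.019]
ft_force: [-5.5, -1.8, 0.4]
grip_width: 0.0476
```

Run:
```python
from h import *
go(.503,.104,.009,90.4);tilt()
s=shot("scene");crop(s,"s14",(240,130,480,290),3.3,proj(s,pose()[0]["position"]))
```

```text
pos [505.1 103.7  52.6] yaw 90.59 tool d [ 0.4  0.9 43.6] spin 0.003 F [-5.5 -1.8  0.4] t 14.5 w 47.6 q [-0.01  0.67  1.81 -0.02  0.7  -1.57]
toolz [-0.0383 -0.0131 -0.9992] toolx [-0.999 -0.01   0.038]
```

{"name": "play_rows", "arguments": {"commands": [{"x": -4, "y": 0, "z": -6, "spin": 0}, {"x": -4, "y": 0, "z": -6, "spin": 0}, {"x": -5, "y": 0, "z": -6, "spin": 0}, {"x": -5, "y": 0, "z": -5, "spin": 0}]}}

```text
time: 14.95
position: [0.5176, 0.1044, 0.0787]
tool_rot: [-0.005, 1.0, -0.007, -0.027]
ft_force: [-5.7, 0.2, 2.0]
grip_width: 0.0477
```

Run:
```python
from h import *
go(.503,.104,.009,90.4);tilt()
s=shot("scene");crop(s,"s15",(240,130,480,290),3.3,proj(s,pose()[0]["position"]))
```

```text
pos [517.6 104.4  78.7] yaw 90.62 tool d [10.9  0.7 70.4] spin 0.004 F [-5.7  0.2  2. ] t 14.95 w 47.7 q [-0.    0.64  1.75 -0.02  0.81 -1.57]
toolz [-0.0536 -0.0135 -0.9985] toolx [-0.999 -0.01   0.054]
```

{"name": "play_rows", "arguments": {"commands": [{"x": -5, "y": 0, "z": -4, "spin": 0}, {"x": -6, "y": 0, "z": -4, "spin": 0}, {"x": -6, "y": 0, "z": -3, "spin": 0}]}}

```text
time: 15.3
position: [0.5313, 0.1048, 0.0931]
tool_rot: [-0.006, 0.999, -0.007, -0.032]
ft_force: [-4.4, -0.4, 2.7]
grip_width: 0.0479
```

Run:
```python
from h import *
go(.503,.104,.009,90.4);tilt()
s=shot("scene");crop(s,"s16",(240,130,480,290),3.3,proj(s,pose()[0]["position"]))
```

```text
pos [531.3 104.8  93.1] yaw 90.65 tool d [22.9  0.6 85.7] spin 0.004 F [-4.4 -0.4  2.7] t 15.3 w 47.9 q [-0.    0.63  1.7  -0.02  0.87 -1.57]
toolz [-0.0632 -0.0139 -0.9979] toolx [-0.998 -0.011  0.063]
```

{"name": "play_rows", "arguments": {"commands": [{"x": -6, "y": 0, "z": 1, "spin": 0}, {"x": -6, "y": 0, "z": 0, "spin": 0}, {"x": -6, "y": 0, "z": 0, "spin": 0}, {"x": -6, "y": 0, "z": 0, "spin": 0}]}}

```text
time: 15.75
position: [0.5664, 0.1054, 0.0943]
tool_rot: [-0.005, 1.0, -0.006, -0.021]
ft_force: [-0.1, 0.1, 0.0]
grip_width: 0.0481
```

Run:
```python
from h import *
go(.503,.104,.009,90.4);tilt()
s=shot("scene");crop(s,"s17",(240,130,480,290),3.3,proj(s,pose()[0]["position"]))
```

```text
pos [566.4 105.4  94.3] yaw 90.6 tool d [59.8  0.3 87.9] spin 0.003 F [-0.1  0.1  0. ] t 15.75 w 48.1 q [-0.    0.65  1.63 -0.02  0.9  -1.57]
toolz [-0.0416 -0.0129 -0.9991] toolx [-0.999 -0.01   0.042]
```

{"name": "play_rows", "arguments": {"commands": [{"x": -6, "y": 0, "z": 0, "spin": 0}, {"x": -6, "y": 0, "z": 0, "spin": 0}, {"x": -5, "y": 0, "z": 0, "spin": 0}, {"x": -4, "y": 0, "z": 0, "spin": 0}]}}

```text
time: 16.2
position: [0.5891, 0.1055, 0.0928]
tool_rot: [-0.005, 1.0, -0.006, -0.022]
ft_force: [-6.4, -0.1, 6.1]
grip_width: 0.0481
```

Run:
```python
from h import *
go(.588,.104,.09,90.4);tilt()
s=shot("scene");crop(s,"s18",(240,130,480,290),3.3,proj(s,pose()[0]["position"]))
```

```text
pos [589.1 105.5  92.8] yaw 90.6 tool d [ 0.9 -1.5  2.8] spin 0.004 F [-6.4 -0.1  6.1] t 16.2 w 48.1 q [-0.    0.68  1.57 -0.02  0.94 -1.57]
toolz [-0.0443 -0.0129 -0.9989] toolx [-0.999 -0.01   0.044]
```

{"name": "play_rows", "arguments": {"commands": [{"x": 10, "y": 0, "z": 0, "spin": 0}, {"x": 15, "y": 0, "z": 0, "spin": 0}, {"x": 15, "y": 0, "z": -10, "spin": 0}, {"x": 0, "y": 0, "z": -35, "spin": 0}, {"x": 0, "y": 0, "z": -35, "spin": 0}, {"x": 0, "y": 0, "z": -30, "spin": 0.1}, {"x": 0, "y": 0, "z": 0, "spin": 0.15}, {"x": 0, "y": 0, "z": 0, "spin": 0.15}], "grip": 0.8}}

```text
time: 17.05
position: [0.5506, 0.1067, 0.2072]
tool_rot: [0.197, 0.98, -0.01, -0.017]
ft_force: [-0.5, 0.2, -0.4]
grip_width: 0.0695
```

Run:
```python
from h import *
go(.605,.104,.2,0.4);tilt()
s=shot("scene");crop(s,"s19",(280,180,480,280),4)
t=shot("top");crop(t,"t19",(130,150,280,255),5)
```

```text
pos [550.6 106.7 207.2] yaw 67.3 tool d [-51.4  18.7   5.1] spin 1.168 F [-0.5  0.2 -0.4] t 17.05 w 69.5 q [-0.    0.48  1.58 -0.01  1.12 -1.17]
toolz [-0.038  -0.0126 -0.9992] toolx [-0.922  0.387  0.03 ]
```

Run:
```python
from h import *
s=shot("scene");crop(s,"s20",(280,180,480,280),4)
p,q=np.load("rt.npy");T=frame(*q)
def tr(x,y,z):
    w=T@[x,y,1]; return proj(s,[w[0],w[1],z])[0]
for ang in (90,85,80,75,70,60):
    a=np.radians(ang)
    # pivot: far-top corner rests at upstand x=.1 ; extents
    B=np.array([.1-.016*np.sin(a),.018]) # bottom-far corner if top-far touches
    L=.1
    n=B+L*np.array([-np.cos(a),np.sin(a)])      # lower-face end (faces +x)
    u=n+.016*np.array([-np.sin(a),np.cos(a)])*0+np.array([-.016*np.sin(a),.016*np.cos(a)])
    print(ang,"far-top",[((tr(n[0],y,n[1])-[280,180])*4).round().tolist() for y in (-.17,-.07)],"near-top",[((tr(u[0],y,u[1])-[280,180])*4).round().tolist() for y in (-.17,-.07)])
```

```text
90 far-top [[89.0, 212.0], [280.0, 199.0]] near-top [[86.0, 190.0], [275.0, 177.0]]
85 far-top [[87.0, 200.0], [277.0, 188.0]] near-top [[84.0, 177.0], [272.0, 164.0]]
80 far-top [[86.0, 190.0], [274.0, 178.0]] near-top [[83.0, 165.0], [269.0, 153.0]]
75 far-top [[84.0, 182.0], [271.0, 169.0]] near-top [[81.0, 156.0], [267.0, 143.0]]
70 far-top [[83.0, 174.0], [268.0, 162.0]] near-top [[80.0, 147.0], [264.0, 135.0]]
60 far-top [[80.0, 165.0], [263.0, 153.0]] near-top [[78.0, 136.0], [260.0, 124.0]]
```

{"name": "play_rows", "arguments": {"commands": [{"x": 0, "y": 0, "z": 0, "spin": 0.146}, {"x": 0, "y": 0, "z": 0, "spin": 0.146}, {"x": 0, "y": 0, "z": 0, "spin": 0.146}, {"x": 0, "y": 0, "z": 0, "spin": 0.146}, {"x": 0, "y": 0, "z": 0, "spin": 0.146}, {"x": 0, "y": 0, "z": 0, "spin": 0.146}, {"x": 0, "y": 0, "z": 0, "spin": 0.146}, {"x": 0, "y": 0, "z": 0, "spin": 0.146}]}}

```text
time: 18.0
position: [0.5466, 0.1063, 0.2012]
tool_rot: [0.708, 0.705, -0.021, -0.012]
ft_force: [0.2, 0.1, -0.4]
grip_width: 0.0698
```

{"name": "play_rows", "arguments": {"commands": [{"x": 0, "y": -40, "z": 0, "spin": 0}, {"x": 0, "y": -40, "z": 0, "spin": 0}, {"x": 0, "y": -30, "z": 0, "spin": 0}]}}

```text
time: 18.3
position: [0.4376, 0.106, 0.2036]
tool_rot: [0.706, 0.708, -0.02, -0.011]
ft_force: [0.7, 0.1, 0.1]
grip_width: 0.0697
```

Run:
```python
from h import *
go(.606,.105,.2,0.4);tilt()
```

```text
pos [437.6 106.  203.6] yaw 0.11 tool d [ -1.3 168.4  -3.6] spin -0.005 F [0.7 0.1 0.1] t 18.3 w 69.7 q [-0.    0.34  1.85 -0.02  1.    0.  ]
toolz [-0.043  -0.0132 -0.999 ] toolx [-0.002  1.    -0.013]
```

{"name": "play_rows", "arguments": {"commands": [{"x": 0, "y": 0, "z": 40, "spin": 0}, {"x": 0, "y": 0, "z": 40, "spin": 0}, {"x": 0, "y": 0, "z": 30, "spin": 0}]}}

```text
time: 18.6
position: [0.4309, 0.105, 0.0952]
tool_rot: [0.702, 0.712, -0.016, -0.007]
ft_force: [0.7, -0.2, 0.0]
grip_width: 0.0696
```

Run:
```python
from h import *
go(.606,.105,.2,0.4);tilt()
```

```text
pos [430.9 105.   95.2] yaw 0.78 tool d [  -3.8  171.6 -110.4] spin 0.007 F [ 0.7 -0.2  0. ] t 18.6 w 69.6 q [-0.    0.53  1.97 -0.02  0.68 -0.  ]
toolz [-0.0325 -0.0132 -0.9994] toolx [-0.014  1.    -0.013]
```

{"name": "play_rows", "arguments": {"commands": [{"x": 0, "y": 0, "z": -30, "spin": 0}, {"x": 0, "y": 0, "z": -40, "spin": 0}, {"x": 0, "y": 0, "z": -40, "spin": 0}, {"x": 0, "y": 0, "z": 0, "spin": 0}]}}

```text
time: 19.0
position: [0.4286, 0.1061, 0.1942]
tool_rot: [0.697, 0.716, -0.028, -0.019]
ft_force: [0.8, 0.0, 0.1]
grip_width: 0.0697
```

Run:
```python
from h import *
go(.606,.105,.2,0.4);tilt()
```

```text
pos [428.6 106.1 194.2] yaw 1.53 tool d [ -6.  176.5 -17.6] spin 0.02 F [0.8 0.  0.1] t 19.0 w 69.7 q [-0.    0.35  1.86 -0.02  0.99 -0.02]
toolz [-0.0667 -0.0132 -0.9977] toolx [-0.027  1.    -0.011]
```

{"name": "play_rows", "arguments": {"commands": [{"x": -3, "y": 20, "z": 0, "spin": 0.02}, {"x": 0, "y": 20, "z": 10, "spin": 0}, {"x": 0, "y": 0, "z": 40, "spin": 0}, {"x": 0, "y": 0, "z": 40, "spin": 0}, {"x": 0, "y": 0, "z": 40, "spin": 0}, {"x": 0, "y": 0, "z": 30, "spin": 0}, {"x": 0, "y": 0, "z": 5, "spin": 0}]}}

```text
time: 19.7
position: [0.4605, 0.1013, 0.0201]
tool_rot: [0.698, 0.716, -0.025, -0.016]
ft_force: [-0.3, -0.0, 0.5]
grip_width: 0.0696
```

Run:
```python
from h import *
go(.451,.105,.009,0.4);tilt()
```

```text
pos [460.5 101.3  20.1] yaw 1.46 tool d [ 4.  -8.7 11.6] spin 0.018 F [-0.3 -0.   0.5] t 19.7 w 69.6 q [-0.01  0.71  1.92 -0.03  0.58 -0.02]
toolz [-0.0575 -0.0133 -0.9983] toolx [-0.026  1.    -0.012]
```

{"name": "play_rows", "arguments": {"commands": [{"x": 0, "y": -12, "z": 6, "spin": 0.02}, {"x": 0, "y": -10, "z": 4, "spin": 0}, {"x": 0, "y": -8, "z": 0, "spin": 0}, {"x": 0, "y": 0, "z": 0, "spin": 0}, {"x": 0, "y": 0, "z": 0, "spin": 0}, {"x": 0, "y": 0, "z": 0, "spin": 0}], "grip": 0}}

```text
time: 20.3
position: [0.4321, 0.1006, 0.0125]
tool_rot: [0.702, 0.711, -0.023, -0.014]
ft_force: [0.4, 0.4, -0.8]
grip_width: 0.0301
```

Run:
```python
from h import *
go(.415,.105,.007,0.4);tilt()
```

```text
pos [432.1 100.6  12.5] yaw 0.72 tool d [  4.7 -16.8   6.3] spin 0.006 F [ 0.4  0.4 -0.8] t 20.3 w 30.1 q [-0.01  0.71  1.99 -0.03  0.49 -0.  ]
toolz [-0.0512 -0.0133 -0.9986] toolx [-0.013  1.    -0.013]
```

{"name": "play_rows", "arguments": {"commands": [{"x": 4, "y": 0, "z": 5, "spin": 0}, {"x": 0, "y": 0, "z": 0, "spin": 0}, {"x": 0, "y": 0, "z": 0, "spin": 0}, {"x": 0, "y": -5, "z": 0, "spin": 0}, {"x": 0, "y": -5, "z": 0, "spin": 0}, {"x": 0, "y": -4, "z": 0, "spin": 0}]}}

```text
time: 20.9
position: [0.4185, 0.1048, 0.0079]
tool_rot: [0.702, 0.712, -0.022, -0.013]
ft_force: [-1.5, 0.4, 0.4]
grip_width: 0.0007
```

Run:
```python
from h import *
go(.415,.105,.007,0.4);tilt()
```

```text
pos [418.5 104.8   7.9] yaw 0.77 tool d [ 0.2 -3.5  1.1] spin 0.007 F [-1.5  0.4  0.4] t 20.9 w 0.7 q [-0.    0.72  2.03 -0.03  0.45  0.01]
toolz [-0.0489 -0.0133 -0.9987] toolx [-0.014  1.    -0.013]
```

{"name": "play_rows", "arguments": {"commands": [{"x": 0, "y": -3, "z": 0, "spin": 0}, {"x": 0, "y": -3, "z": 0, "spin": 0}, {"x": 0, "y": -3, "z": 0, "spin": 0}]}}

```text
time: 21.2
position: [0.414, 0.1047, 0.0085]
tool_rot: [0.702, 0.712, -0.018, -0.009]
ft_force: [6.3, 0.6, -3.6]
grip_width: 0.0006
```

Run:
```python
from h import *
go(.415,.105,.007,0.4);tilt()
```

```text
pos [414.  104.7   8.5] yaw 0.74 tool d [0.3 1.  1.4] spin 0.006 F [ 6.3  0.6 -3.6] t 21.2 w 0.6 q [-0.01  0.71  2.05 -0.03  0.42  0.01]
toolz [-0.0369 -0.013  -0.9992] toolx [-0.013  1.    -0.012]
```

Contact with the lip works to reset tilt.

{"name": "play_rows", "arguments": {"commands": [{"x": 0, "y": -3, "z": 0.5, "spin": 0}, {"x": 0, "y": -3, "z": 0.5, "spin": 0}, {"x": 0, "y": -3, "z": 0.5, "spin": 0}, {"x": 0, "y": -3, "z": 0, "spin": 0}, {"x": 0, "y": -3, "z": 0, "spin": 0}, {"x": 0, "y": -3, "z": 0, "spin": 0}]}}

```text
time: 21.8
position: [0.4141, 0.1046, 0.0092]
tool_rot: [0.703, 0.711, -0.003, 0.005]
ft_force: [5.2, 1.4, -4.9]
grip_width: 0.0008
```

Run:
```python
from h import *
go(.415,.105,.007,0.4);tilt()
```

```text
pos [414.1 104.6   9.2] yaw 0.64 tool d [0.5 0.9 2.2] spin 0.004 F [ 5.2  1.4 -4.9] t 21.8 w 0.8 q [-0.01  0.71  2.08 -0.03  0.36  0.01]
toolz [ 0.0026 -0.012  -0.9999] toolx [-0.011  1.    -0.012]
```

{"name": "play_rows", "arguments": {"commands": [{"x": 0, "y": -3, "z": 0, "spin": 0}, {"x": 0, "y": -3, "z": 0, "spin": 0}, {"x": 0, "y": -3, "z": 0, "spin": 0}, {"x": 0, "y": 6, "z": -5, "spin": 0}, {"x": 0, "y": 0, "z": -20, "spin": 0}, {"x": 0, "y": 0, "z": -20, "spin": 0}, {"x": 0, "y": 0, "z": -20, "spin": 0}, {"x": 0, "y": 0, "z": -20, "spin": 0}]}}

```text
time: 22.6
position: [0.4103, 0.1053, 0.0956]
tool_rot: [0.703, 0.711, -0.005, 0.003]
ft_force: [0.5, -0.4, 0.3]
grip_width: 0.0003
```

Run:
```python
from h import *
go(.606,.105,.17,0.4);tilt()
```

```text
pos [410.3 105.3  95.6] yaw 0.6 tool d [ -3.2 195.5 -74.8] spin 0.003 F [ 0.5 -0.4  0.3] t 22.6 w 0.3 q [-0.01  0.5   2.04 -0.02  0.6   0.  ]
toolz [-0.0023 -0.0119 -0.9999] toolx [-0.01   1.    -0.012]
```

{"name": "play_rows", "arguments": {"commands": [{"x": 0, "y": 15, "z": -20, "spin": 0}, {"x": 0, "y": 20, "z": -20, "spin": 0}, {"x": -1, "y": 25, "z": -20, "spin": 0}, {"x": -1, "y": 25, "z": -12, "spin": 0}, {"x": 0, "y": 25, "z": 0, "spin": 0}, {"x": 0, "y": 25, "z": 0, "spin": 0}, {"x": 0, "y": 25, "z": 0, "spin": 0}, {"x": 0, "y": 20, "z": 0, "spin": 0}], "grip": 0.7}}

```text
time: 23.4
position: [0.578, 0.1067, 0.1718]
tool_rot: [0.703, 0.711, -0.016, -0.008]
ft_force: [0.4, 0.6, 0.3]
grip_width: 0.0554
```

Run:
```python
from h import *
go(.606,.105,.085,0.4);tilt()
s=shot("scene");crop(s,"s21",(260,100,480,290),3.3,proj(s,pose()[0]["position"]))
```

```text
pos [578.  106.7 171.8] yaw 0.7 tool d [-1.  30.9 85.8] spin 0.005 F [0.4 0.6 0.3] t 23.4 w 55.4 q [-0.    0.55  1.55 -0.01  1.07 -0.01]
toolz [-0.0344 -0.0124 -0.9993] toolx [-0.013  1.    -0.012]
```

{"name": "play_rows", "arguments": {"commands": [{"x": 0, "y": 16, "z": 0, "spin": 0}, {"x": 0, "y": 14, "z": 10, "spin": 0}, {"x": 0, "y": 1, "z": 25, "spin": 0}, {"x": 0, "y": 1, "z": 25, "spin": 0}, {"x": 0, "y": 1, "z": 25, "spin": 0}, {"x": 0, "y": 0, "z": 12, "spin": 0}, {"x": 0, "y": 0, "z": 0, "spin": 0}]}}

```text
time: 24.15
position: [0.6028, 0.1054, 0.0677]
tool_rot: [0.702, 0.711, -0.022, -0.013]
ft_force: [0.2, -0.1, -0.0]
grip_width: 0.0609
```

Run:
```python
from h import *
go(.606,.105,.068,0.4);tilt()
s=shot("scene");crop(s,"s22",(260,100,480,290),3.3,proj(s,pose()[0]["position"]))
```

```text
pos [602.8 105.4  67.7] yaw 0.69 tool d [-0.5  3.2 -0.5] spin 0.005 F [ 0.2 -0.1 -0. ] t 24.15 w 60.9 q [-0.    0.73  1.54 -0.02  0.92 -0.01]
toolz [-0.0497 -0.0126 -0.9987] toolx [-0.013  1.    -0.012]
```

{"name": "play_rows", "arguments": {"commands": [{"x": 0, "y": -7, "z": 0, "spin": 0}, {"x": 0, "y": -7, "z": 0, "spin": 0}, {"x": 0, "y": -3, "z": 0, "spin": 0}, {"x": 0, "y": -3, "z": 0, "spin": 0}, {"x": 0, "y": -3, "z": 0, "spin": 0}, {"x": 0, "y": -3, "z": 0, "spin": 0}]}}

```text
time: 24.8
position: [0.5824, 0.1052, 0.0753]
tool_rot: [0.703, 0.711, -0.015, -0.006]
ft_force: [-0.9, -1.1, 0.3]
grip_width: 0.061
```

Run:
```python
from h import *
go(.606,.105,.068,0.4);tilt()
```

```text
pos [582.4 105.2  75.3] yaw 0.7 tool d [-0.4 23.8  6.6] spin 0.005 F [-0.9 -1.1  0.3] t 24.8 w 61.0 q [-0.    0.69  1.61 -0.02  0.87 -0.  ]
toolz [-0.0299 -0.0126 -0.9995] toolx [-0.013  1.    -0.012]
```

{"name": "play_rows", "arguments": {"commands": [{"x": 0, "y": 3, "z": 8, "spin": 0}, {"x": 0, "y": 0, "z": 2, "spin": 0}, {"x": 0, "y": -4, "z": 1, "spin": 0}, {"x": 0, "y": -3, "z": 1, "spin": 0}, {"x": 0, "y": -3, "z": 1, "spin": 0}]}}

```text
time: 25.3
position: [0.5711, 0.1053, 0.0738]
tool_rot: [0.702, 0.712, -0.016, -0.007]
ft_force: [0.5, -0.2, 0.3]
grip_width: 0.0612
```

Run:
```python
from h import *
go(.606,.105,.068,0.4);tilt()
```

```text
pos [571.1 105.3  73.8] yaw 0.78 tool d [-0.7 35.1  4.7] spin 0.007 F [ 0.5 -0.2  0.3] t 25.3 w 61.2 q [-0.    0.68  1.64 -0.02  0.85 -0.  ]
toolz [-0.0323 -0.0136 -0.9994] toolx [-0.014  1.    -0.013]
```

Run:
```python
from h import *
s=shot("scene");crop(s,"s23",(260,130,420,290),3.7,proj(s,pose()[0]["position"]))
```

{"name": "play_rows", "arguments": {"commands": [{"x": 0, "y": 0, "z": -8, "spin": 0}, {"x": 0, "y": 0, "z": -8, "spin": 0}, {"x": 0, "y": 6, "z": 0, "spin": 0}, {"x": 0, "y": 6, "z": 0, "spin": 0}, {"x": 0, "y": 5, "z": 0, "spin": 0}], "grip": 0.4}}

```text
time: 25.85
position: [0.587, 0.1058, 0.0884]
tool_rot: [0.702, 0.712, -0.019, -0.009]
ft_force: [-1.1, 0.0, -0.0]
grip_width: 0.0361
```

Run:
```python
from h import *
go(.606,.105,.085,0.4);tilt()
s=shot("scene");crop(s,"s24",(260,130,420,290),3.7,proj(s,pose()[0]["position"]))
```

```text
pos [587.  105.8  88.4] yaw 0.78 tool d [-1.  19.1  2.7] spin 0.007 F [-1.1  0.  -0. ] t 25.85 w 36.1 q [-0.    0.68  1.58 -0.02  0.92 -0.  ]
toolz [-0.039  -0.0136 -0.9991] toolx [-0.014  1.    -0.013]
```

{"name": "play_rows", "arguments": {"commands": [{"x": 0, "y": 6, "z": 1, "spin": 0}, {"x": 0, "y": 6, "z": 1, "spin": 0}, {"x": 0, "y": 5, "z": 1, "spin": 0}, {"x": 0, "y": 3, "z": 0, "spin": 0}]}}

```text
time: 26.3
position: [0.6103, 0.1059, 0.0837]
tool_rot: [0.702, 0.712, -0.018, -0.009]
ft_force: [0.5, 0.2, -0.4]
grip_width: 0.0351
```

Run:
```python
from h import *
go(.606,.105,.085,0.4);tilt()
s=shot("scene");crop(s,"s25",(260,130,420,290),3.7,proj(s,pose()[0]["position"]))
```

```text
pos [610.3 105.9  83.7] yaw 0.76 tool d [-0.8 -4.3 -1.2] spin 0.006 F [ 0.5  0.2 -0.4] t 26.3 w 35.1 q [-0.    0.71  1.52 -0.02  0.94 -0.  ]
toolz [-0.0374 -0.0135 -0.9992] toolx [-0.014  1.    -0.013]
```

{"name": "play_rows", "arguments": {"commands": [{"x": 0, "y": -1, "z": 0, "spin": 0}, {"x": 0, "y": 0, "z": 0, "spin": 0}, {"x": 0, "y": 0, "z": 0, "spin": 0}, {"x": 0, "y": 0, "z": 0, "spin": 0}, {"x": 0, "y": 0, "z": 0, "spin": 0}], "grip": 0, "newtons": 25}}

```text
time: 26.85
position: [0.6066, 0.1059, 0.0828]
tool_rot: [0.702, 0.712, -0.02, -0.01]
ft_force: [-1.2, 0.6, 0.4]
grip_width: 0.0157
```

Run:
```python
from h import *
go(.606,.105,.085,0.4);tilt()
```

```text
pos [606.6 105.9  82.8] yaw 0.77 tool d [-0.9 -0.7 -2.1] spin 0.007 F [-1.2  0.6  0.4] t 26.85 w 15.7 q [-0.    0.71  1.53 -0.02  0.94 -0.01]
toolz [-0.0429 -0.0136 -0.999 ] toolx [-0.014  1.    -0.013]
```

{"name": "play_rows", "arguments": {"commands": [{"x": 0, "y": 0, "z": -8, "spin": 0}, {"x": 0, "y": 0, "z": -15, "spin": 0}, {"x": 0, "y": 0, "z": -25, "spin": 0}, {"x": 0, "y": 0, "z": -30, "spin": 0}, {"x": 0, "y": 0, "z": -30, "spin": 0}, {"x": 0, "y": 0, "z": -20, "spin": 0}, {"x": 0, "y": 0, "z": 0, "spin": 0}]}}

```text
time: 27.55
position: [0.6151, 0.1078, 0.2176]
tool_rot: [0.702, 0.712, -0.017, -0.008]
ft_force: [0.7, 0.1, -1.0]
grip_width: 0.0158
```

Run:
```python
from h import *
go(.4966,-.2511,.2,-87.4);tilt()
s=shot("scene");crop(s,"s26",(240,100,480,290),3.2,proj(s,pose()[0]["position"]))
```

```text
pos [615.1 107.8 217.6] yaw 0.75 tool d [-357.  -122.4   26.5] spin 1.538 F [ 0.7  0.1 -1. ] t 27.55 w 15.8 q [ 0.    0.55  1.41 -0.01  1.22 -0.01]
toolz [-0.0354 -0.013  -0.9993] toolx [-0.014  1.    -0.013]
```

{"name": "play_rows", "arguments": {"commands": [{"x": 0, "y": 0, "z": 0, "spin": 0.1}, {"x": 0, "y": 0, "z": 0, "spin": 0.148}, {"x": 0, "y": 0, "z": 0, "spin": 0.148}, {"x": 0, "y": 0, "z": 0, "spin": 0.148}, {"x": 0, "y": 0, "z": 0, "spin": 0.148}, {"x": 0, "y": 0, "z": 0, "spin": 0.148}, {"x": 0, "y": 0, "z": 0, "spin": 0.148}, {"x": 0, "y": 0, "z": 0, "spin": 0.148}]}}

```text
time: 28.4
position: [0.6066, 0.1075, 0.2029]
tool_rot: [0.977, 0.212, -0.03, 0.0]
ft_force: [0.3, -0.6, -1.2]
grip_width: 0.0158
```

Run:
```python
from h import *
go(.4966,-.2511,.2,-87.4);tilt()
```

```text
pos [606.6 107.5 202.9] yaw -65.51 tool d [-248.4  280.7   13.9] spin 0.382 F [ 0.3 -0.6 -1.2] t 28.4 w 15.8 q [ 0.    0.56  1.43 -0.01  1.21  1.15]
toolz [-0.058  -0.0129 -0.9982] toolx [ 0.908  0.415 -0.058]
```

{"name": "play_rows", "arguments": {"commands": [{"x": 0, "y": 0, "z": 0, "spin": 0.14}, {"x": 0, "y": 0, "z": 0, "spin": 0.14}, {"x": 0, "y": 20, "z": 0, "spin": 0.1}, {"x": -15, "y": 40, "z": 0, "spin": 0}, {"x": -15, "y": 45, "z": 0, "spin": 0}, {"x": -15, "y": 45, "z": 0, "spin": 0}, {"x": -15, "y": 45, "z": 0, "spin": 0}, {"x": -15, "y": 45, "z": 0, "spin": 0}]}}

```text
time: 29.2
position: [0.5341, -0.1345, 0.1951]
tool_rot: [0.999, 0.021, -0.039, 0.003]
ft_force: [0.8, -0.7, -2.4]
grip_width: 0.0157
```

Run:
```python
from h import *
go(.4966,-.2511,.2,-87.4);tilt()
```

```text
pos [ 534.1 -134.5  195.1] yaw -87.63 tool d [-42.5 114.9  -1. ] spin -0.004 F [ 0.8 -0.7 -2.4] t 29.2 w 15.7 q [-0.43  0.49  1.59 -0.04  1.12  1.12]
toolz [-0.0775 -0.008  -0.997 ] toolx [ 0.996  0.041 -0.078]
```

{"name": "play_rows", "arguments": {"commands": [{"x": -12, "y": 30, "z": -1, "spin": 0}, {"x": -12, "y": 30, "z": -1, "spin": 0}, {"x": -10, "y": 27, "z": -1, "spin": 0}, {"x": -6, "y": 20, "z": 0, "spin": 0}, {"x": 0, "y": 0, "z": 0, "spin": 0}]}}

```text
time: 29.7
position: [0.491, -0.252, 0.1943]
tool_rot: [0.999, 0.016, -0.044, 0.001]
ft_force: [1.0, 0.8, -0.5]
grip_width: 0.0159
```

Run:
```python
from h import *
go(.4966,-.2511,.13,-87.4);tilt()
s=shot("scene");crop(s,"s27",(80,120,280,280),4,proj(s,pose()[0]["position"]))
t=shot("top");crop(t,"t27",(280,140,440,260),5,proj(t,pose()[0]["position"]))
```

```text
pos [ 491.  -252.   194.3] yaw -88.16 tool d [11.2 -0.7 63.6] spin -0.013 F [ 1.   0.8 -0.5] t 29.7 w 15.9 q [-0.65  0.5   1.59 -0.06  1.12  0.92]
toolz [-0.0873 -0.0028 -0.9962] toolx [ 0.996  0.032 -0.087]
```

```bash
cat >> h.py <<'E'
p_r,q_t=np.load("rt.npy")
def rk(x,y,z):
    w=frame(*p_r)@[x,y,1]; return np.array([w[0],w[1],z])
def tl(x,y,z):
    o,m=pose(); return o["position"]+m@np.array([x,y,z])
E
python3 - <<'E'
from h import *
s=shot("scene")
f=lambda P:((proj(s,P)[0]-[80,120]+.5)*4).round().tolist()
for y in (-.008,.008):
  print("plate +x edge bot/top",f(tl(.05,y,.065)),f(tl(.05,y,-.035)))
for k,y in enumerate((-.03,.024,.078,.132)):
  print("slot",k,"fin tops front",f(rk(.043,y-.014,.06)),f(rk(.043,y+.014,.06)),"floor",f(rk(.043,y-.01,.006)),f(rk(.043,y+.01,.006)), "back tops",f(rk(-.043,y-.014,.06)),f(rk(-.043,y+.014,.06)))
E
```

```text
plate +x edge bot/top [324.0, 392.0] [281.0, 262.0]
plate +x edge bot/top [293.0, 395.0] [248.0, 265.0]
slot 0 fin tops front [304.0, 485.0] [354.0, 480.0] floor [330.0, 547.0] [365.0, 544.0] back tops [315.0, 377.0] [363.0, 373.0]
slot 1 fin tops front [402.0, 475.0] [452.0, 470.0] floor [425.0, 538.0] [460.0, 534.0] back tops [408.0, 369.0] [456.0, 364.0]
slot 2 fin tops front [499.0, 466.0] [549.0, 461.0] floor [519.0, 528.0] [553.0, 525.0] back tops [500.0, 360.0] [547.0, 356.0]
slot 3 fin tops front [595.0, 456.0] [645.0, 452.0] floor [612.0, 519.0] [646.0, 516.0] back tops [591.0, 352.0] [638.0, 347.0]
```

{"name": "play_rows", "arguments": {"commands": [{"x": 6, "y": -2, "z": 10, "spin": -0.013}, {"x": 6, "y": -1, "z": 15, "spin": 0}, {"x": 2, "y": 0, "z": 15, "spin": 0}, {"x": 1, "y": 0, "z": 10, "spin": 0}, {"x": 0, "y": 0, "z": 5, "spin": 0}, {"x": 0, "y": 0, "z": 0, "spin": 0}]}}

```text
time: 30.45
position: [0.5041, -0.2367, 0.133]
tool_rot: [0.999, 0.03, -0.045, -0.002]
ft_force: [-0.5, 0.1, -0.4]
grip_width: 0.0158
```

Run:
```python
from h import *
go(.498,-.249,.134,-87.4);tilt()
s=shot("scene");crop(s,"s28",(80,120,280,280),4,proj(s,pose()[0]["position"]))
f=lambda P:((proj(s,P)[0]-[80,120]+.5)*4).round().tolist()
for y in (-.008,.008):
  print("plate +x edge bot/top",f(tl(.05,y,.065)),f(tl(.05,y,-.035)))
```

```text
pos [ 504.1 -236.7  133. ] yaw -86.57 tool d [-6.9 11.9 -0.5] spin 0.014 F [-0.5  0.1 -0.4] t 30.45 w 15.8 q [-0.61  0.59  1.63 -0.06  1.    0.93]
toolz [-0.0891  0.0019 -0.996 ] toolx [ 0.994  0.06  -0.089]
plate +x edge bot/top [367.0, 485.0] [329.0, 367.0]
plate +x edge bot/top [338.0, 488.0] [297.0, 370.0]
```

{"name": "play_rows", "arguments": {"commands": [{"x": -3, "y": 6, "z": 0, "spin": 0.014}, {"x": -2, "y": 5, "z": 0, "spin": 0}, {"x": 0, "y": 0, "z": 0, "spin": 0}]}}

```text
time: 30.8
position: [0.5006, -0.2497, 0.1352]
tool_rot: [0.999, 0.023, -0.043, -0.001]
ft_force: [-0.6, 0.4, -1.1]
grip_width: 0.0161
```

Run:
```python
from h import *
go(.498,-.249,.134,-87.4);tilt()
```

```text
pos [ 500.6 -249.7  135.2] yaw -87.41 tool d [-2.4 -0.8  1.5] spin -0.0 F [-0.6  0.4 -1.1] t 30.8 w 16.1 q [-0.63  0.59  1.62 -0.06  1.    0.93]
toolz [-8.590e-02 -7.000e-04 -9.963e-01] toolx [ 0.995  0.045 -0.086]
```

{"name": "play_rows", "arguments": {"commands": [{"x": 0, "y": 0, "z": 6, "spin": 0}, {"x": 0, "y": 0, "z": 8, "spin": 0}, {"x": 0, "y": 0, "z": 6, "spin": 0}]}}

```text
time: 31.1
position: [0.4995, -0.2513, 0.1158]
tool_rot: [0.999, 0.022, -0.041, 0.001]
ft_force: [-0.5, 0.1, -1.3]
grip_width: 0.0157
```

Run:
```python
from h import *
go(.498,-.249,.08,-87.4);tilt()
s=shot("scene");crop(s,"s29",(80,120,280,280),4,proj(s,pose()[0]["position"]))
```

```text
pos [ 499.5 -251.3  115.8] yaw -87.51 tool d [ 1.5 -2.4 35.8] spin -0.002 F [-0.5  0.1 -1.3] t 31.1 w 15.7 q [-0.64  0.61  1.64 -0.06  0.96  0.93]
toolz [-0.0822 -0.0031 -0.9966] toolx [ 0.996  0.043 -0.082]
```

Run:
```python
from h import *
s=shot("scene");crop(s,"s30",(130,180,200,265),8)
f=lambda P:((proj(s,P)[0]-[130,180]+.5)*8).round().tolist()
for y in (-.008,.008):
  print("plate +x edge bot/top",f(tl(.05,y,.065)),f(tl(.05,y,-.035)))
b=tl(.05,0,.065);print(b, np.linalg.inv(frame(*p_r))@[b[0],b[1],1])
for y in (-.03,.024):
  print("fin front top",f(rk(.043,y-.014,.06)),f(rk(.043,y+.014,.06)),"front floor",f(rk(.043,y-.01,.006)),f(rk(.043,y+.01,.006)))
```

```text
plate +x edge bot/top [295.0, 524.0] [217.0, 293.0]
plate +x edge bot/top [237.0, 530.0] [155.0, 299.0]
[ 0.54322619 -0.24867207  0.04618673] [ 0.04654705 -0.03038151  1.        ]
fin front top [207.0, 489.0] [309.0, 479.0] front floor [261.0, 614.0] [331.0, 607.0]
fin front top [403.0, 470.0] [504.0, 461.0] front floor [450.0, 595.0] [519.0, 588.0]
```

{"name": "play_rows", "arguments": {"commands": [{"x": 0, "y": -0.5, "z": 6, "spin": 0}, {"x": 0, "y": -0.5, "z": 8, "spin": 0}, {"x": 0, "y": 0, "z": 8, "spin": 0}]}}

```text
time: 31.5
position: [0.4978, -0.2502, 0.0924]
tool_rot: [0.999, 0.022, -0.041, 0.001]
ft_force: [0.5, -0.1, -2.0]
grip_width: 0.0163
```

Run:
```python
from h import *
go(.498,-.249,.08,-87.4);tilt()
b=tl(.05,0,.065);print((np.linalg.inv(frame(*p_r))@[b[0],b[1],1]).round(4),b[2])
```

```text
pos [ 497.8 -250.2   92.4] yaw -87.47 tool d [ 1.3 -1.2 12.3] spin -0.001 F [ 0.5 -0.1 -2. ] t 31.5 w 16.3 q [-0.64  0.65  1.66 -0.07  0.9   0.93]
toolz [-0.0822 -0.0033 -0.9966] toolx [ 0.996  0.044 -0.082]
[ 0.0456 -0.0299  1.    ] 0.02350543037928647
```

{"name": "play_rows", "arguments": {"commands": [{"x": 0, "y": 0, "z": 6, "spin": 0}, {"x": 0, "y": 0, "z": 6, "spin": 0}, {"x": 0, "y": 0, "z": 5, "spin": 0}, {"x": 0, "y": 0, "z": 3, "spin": 0}]}}

```text
time: 31.9
position: [0.4936, -0.25, 0.0711]
tool_rot: [0.999, 0.023, -0.044, 0.0]
ft_force: [-10.5, -0.7, 21.7]
grip_width: 0.0156
```

Run:
```python
from h import *
go(.498,-.249,.08,-87.4);tilt()
b=tl(.05,0,.065);print((np.linalg.inv(frame(*p_r))@[b[0],b[1],1]).round(4),b[2])
```

```text
pos [ 493.6 -250.    71.1] yaw -87.36 tool d [ 3.6 -0.8 -9.3] spin 0.001 F [-10.5  -0.7  21.7] t 31.9 w 15.6 q [-0.64  0.68  1.67 -0.07  0.86  0.93]
toolz [-0.0888 -0.0023 -0.996 ] toolx [ 0.995  0.046 -0.089]
[ 0.0409 -0.0293  1.    ] 0.001900923203743396
```

{"name": "play_rows", "arguments": {"commands": [{"x": 0, "y": 0, "z": -1, "spin": 0}, {"x": 0, "y": 0, "z": 0, "spin": 0}, {"x": 0, "y": 0, "z": 0, "spin": 0}, {"x": 0, "y": 0, "z": 0, "spin": 0}], "grip": 0.38}}

```text
time: 32.3
position: [0.4937, -0.2501, 0.0724]
tool_rot: [0.999, 0.023, -0.044, 0.0]
ft_force: [-0.2, 0.5, 0.0]
grip_width: 0.0321
```

Run:
```python
from h import *
go(.498,-.249,.08,-87.4);tilt()
s=shot("scene");crop(s,"s31",(80,120,280,280),4,proj(s,pose()[0]["position"]))
```

```text
pos [ 493.7 -250.1   72.4] yaw -87.39 tool d [ 3.7 -0.9 -8. ] spin 0.0 F [-0.2  0.5  0. ] t 32.3 w 32.1 q [-0.64  0.68  1.67 -0.07  0.86  0.93]
toolz [-0.0883 -0.0024 -0.9961] toolx [ 0.995  0.045 -0.088]
```

{"name": "play_rows", "arguments": {"commands": [{"x": 0, "y": 0, "z": -6, "spin": 0}, {"x": 0, "y": 0, "z": -12, "spin": 0}, {"x": 0, "y": 0, "z": -20, "spin": 0}, {"x": 0, "y": 0, "z": -25, "spin": 0}, {"x": 0, "y": 0, "z": -30, "spin": 0}, {"x": 0, "y": 0, "z": -30, "spin": 0}, {"x": -5, "y": 0, "z": 0, "spin": 0}]}}

```text
time: 33.05
position: [0.5013, -0.25, 0.2037]
tool_rot: [0.999, 0.023, -0.043, 0.0]
ft_force: [0.2, -0.5, 1.1]
grip_width: 0.0332
```

Run:
```python
from h import *
go(.45,.227,.1,-89.6);tilt()
s=shot("scene");crop(s,"s32",(80,120,280,280),4)
```

```text
pos [ 501.3 -250.   203.7] yaw -87.36 tool d [ -20.2 -478.8  106.4] spin 0.039 F [ 0.2 -0.5  1.1] t 33.05 w 33.2 q [-0.63  0.5   1.56 -0.06  1.15  0.92]
toolz [-0.0862 -0.003  -0.9963] toolx [ 0.995  0.046 -0.086]
```

{"name": "play_rows", "arguments": {"commands": [{"x": -5, "y": -30, "z": 0, "spin": 0.02}, {"x": -5, "y": -45, "z": 0, "spin": 0.02}, {"x": -5, "y": -50, "z": 0, "spin": 0}, {"x": -5, "y": -50, "z": 0, "spin": 0}, {"x": -5, "y": -50, "z": 0, "spin": 0}, {"x": -5, "y": -50, "z": 0, "spin": 0}, {"x": -5, "y": -50, "z": 0, "spin": 0}, {"x": -5, "y": -50, "z": 0, "spin": 0}], "grip": 0.55}}

```text
time: 33.9
position: [0.4518, 0.1222, 0.2014]
tool_rot: [0.999, -0.005, -0.049, 0.0]
ft_force: [0.5, 1.2, 0.8]
grip_width: 0.0479
```

{"name": "play_rows", "arguments": {"commands": [{"x": 0, "y": -45, "z": 0, "spin": 0}, {"x": 0, "y": -45, "z": 0, "spin": 0}, {"x": 0, "y": -25, "z": 0, "spin": 0}, {"x": 0, "y": 0, "z": 0, "spin": 0}]}}

```text
time: 34.3
position: [0.4464, 0.2462, 0.1985]
tool_rot: [0.999, -0.002, -0.054, 0.0]
ft_force: [-0.1, -0.6, 0.6]
grip_width: 0.0478
```

Run:
```python
from h import *
go(.43,.227,.009,-89.6);tilt()
s=shot("scene");crop(s,"s33",(260,180,480,280),3.5)
```

```text
pos [446.4 246.2 198.5] yaw -90.2 tool d [  4.1  19.1 190.2] spin -0.01 F [-0.1 -0.6  0.6] t 34.3 w 47.8 q [0.27 0.45 1.68 0.03 1.12 1.83]
toolz [-1.071e-01 -7.000e-04 -9.942e-01] toolx [ 0.994 -0.004 -0.107]
```

{"name": "play_rows", "arguments": {"commands": [{"x": 1, "y": 10, "z": 35, "spin": 0}, {"x": 1, "y": 9, "z": 40, "spin": 0}, {"x": 1, "y": 0, "z": 40, "spin": 0}, {"x": 1, "y": 0, "z": 35, "spin": 0}, {"x": 0, "y": 0, "z": 20, "spin": 0}, {"x": 0, "y": 0, "z": 0, "spin": 0}]}}

```text
time: 34.95
position: [0.4318, 0.2171, 0.0241]
tool_rot: [0.999, -0.005, -0.054, 0.002]
ft_force: [-0.5, -0.5, -0.0]
grip_width: 0.0478
```

Run:
```python
from h import *
go(.414,.227,.008,-89.6);tilt()
```

```text
pos [431.8 217.1  24.1] yaw -90.55 tool d [-16.1  -9.8  17.9] spin -0.017 F [-0.5 -0.5 -0. ] t 34.95 w 47.8 q [0.22 0.71 1.85 0.03 0.68 1.78]
toolz [-0.1081 -0.0038 -0.9941] toolx [ 0.994 -0.01  -0.108]
```

{"name": "play_rows", "arguments": {"commands": [{"x": 0, "y": -5, "z": 9, "spin": 0}, {"x": 0, "y": -4, "z": 6, "spin": 0}, {"x": -6, "y": 0, "z": 0, "spin": 0}, {"x": -6, "y": 0, "z": 1, "spin": 0}, {"x": -4, "y": 0, "z": 0, "spin": 0}, {"x": -4, "y": 0, "z": 0, "spin": 0}]}}

```text
time: 35.55
position: [0.4117, 0.2257, 0.0126]
tool_rot: [0.999, -0.006, -0.051, 0.002]
ft_force: [0.0, 0.0, -0.1]
grip_width: 0.0478
```

Run:
```python
from h import *
go(.414,.227,.008,-89.6);tilt()
```

```text
pos [411.7 225.7  12.6] yaw -90.69 tool d [ 2.8 -1.3  4.3] spin -0.019 F [ 0.   0.  -0.1] t 35.55 w 47.8 q [0.25 0.73 1.9  0.04 0.62 1.8 ]
toolz [-0.1021 -0.0024 -0.9948] toolx [ 0.995 -0.012 -0.102]
```

{"name": "play_rows", "arguments": {"commands": [{"x": 6, "y": 0, "z": 3, "spin": 0}, {"x": 0, "y": 0, "z": 3, "spin": 0}, {"x": -3, "y": 0, "z": 0, "spin": 0}, {"x": -4, "y": 0, "z": 0, "spin": 0}, {"x": -4, "y": 0, "z": 0, "spin": 0}, {"x": -4, "y": 0, "z": 0.5, "spin": 0}]}}

```text
time: 36.15
position: [0.4146, 0.2266, 0.0075]
tool_rot: [0.999, -0.003, -0.037, 0.0]
ft_force: [5.8, -3.4, -0.3]
grip_width: 0.048
```

Run:
```python
from h import *
go(.414,.227,.008,-89.6);tilt()
```

```text
pos [414.6 226.6   7.5] yaw -90.35 tool d [-0.7 -0.4 -0.5] spin -0.013 F [ 5.8 -3.4 -0.3] t 36.15 w 48.0 q [0.25 0.73 1.91 0.03 0.57 1.8 ]
toolz [-0.0745  0.     -0.9972] toolx [ 0.997 -0.006 -0.074]
```

Working. Keep pressing.

{"name": "play_rows", "arguments": {"commands": [{"x": -4, "y": 0, "z": 0, "spin": 0}, {"x": -4, "y": 0, "z": 0.5, "spin": 0}, {"x": -4, "y": 0, "z": 0, "spin": 0}, {"x": -4, "y": 0, "z": 0.5, "spin": 0}, {"x": -4, "y": 0, "z": 0, "spin": 0}, {"x": -4, "y": 0, "z": 0, "spin": 0}, {"x": -4, "y": 0, "z": 0, "spin": 0}, {"x": -4, "y": 0, "z": 0, "spin": 0}]}}

```text
time: 36.95
position: [0.4143, 0.2278, 0.0093]
tool_rot: [1.0, 0.003, -0.005, -0.004]
ft_force: [5.4, -2.9, -3.2]
grip_width: 0.048
```

Run:
```python
from h import *
go(.414,.227,.008,-89.6);tilt()
```

```text
pos [414.3 227.8   9.3] yaw -89.7 tool d [-0.3  0.8  1.2] spin -0.002 F [ 5.4 -2.9 -3.2] t 36.95 w 48.0 q [0.26 0.72 1.96 0.02 0.47 1.81]
toolz [-0.0091  0.0071 -0.9999] toolx [ 1.     0.005 -0.009]
```

{"name": "play_rows", "arguments": {"commands": [{"x": -4, "y": 0, "z": 0.3, "spin": 0}, {"x": -4, "y": 0, "z": 0.3, "spin": 0}, {"x": -4, "y": 0, "z": 0.3, "spin": 0}, {"x": -4, "y": 0, "z": 0.3, "spin": 0}, {"x": -4, "y": 0, "z": 0.3, "spin": 0}, {"x": -4, "y": 0, "z": 0.3, "spin": 0}, {"x": -4, "y": 0, "z": 0.3, "spin": 0}, {"x": -4, "y": 0, "z": 0.3, "spin": 0}]}}

```text
time: 37.75
position: [0.4143, 0.2288, 0.0099]
tool_rot: [1.0, 0.007, 0.028, -0.008]
ft_force: [5.5, -4.7, 0.3]
grip_width: 0.0477
```

Run:
```python
from h import *
go(.5,.227,.01,-89.6);tilt()
t=shot("top");crop(t,"t34",(130,150,280,255),5)
```

```text
pos [414.3 228.8   9.9] yaw -89.22 tool d [85.5  3.   4.6] spin 0.007 F [ 5.5 -4.7  0.3] t 37.75 w 47.7 q [0.27 0.71 2.   0.   0.37 1.82]
toolz [ 0.0558  0.0165 -0.9983] toolx [0.998 0.013 0.056]
```

{"name": "play_rows", "arguments": {"commands": [{"x": 14, "y": 1, "z": 0.5, "spin": 0}, {"x": 15, "y": 1, "z": 0.5, "spin": 0}, {"x": 15, "y": 0, "z": 0.5, "spin": 0}, {"x": 12, "y": 0, "z": 0.5, "spin": 0}, {"x": 8, "y": 0, "z": 0, "spin": 0}, {"x": 6, "y": 0, "z": 0, "spin": 0}]}}

```text
time: 38.4
position: [0.4833, 0.227, 0.0113]
tool_rot: [1.0, 0.006, 0.025, -0.008]
ft_force: [0.1, -0.1, -0.4]
grip_width: 0.0476
```

Run:
```python
from h import *
go(.503,.227,.012,-89.6);tilt()
```

```text
pos [483.3 227.   11.3] yaw -89.32 tool d [19.7  0.2  0.2] spin 0.005 F [ 0.1 -0.1 -0.4] t 38.4 w 47.6 q [0.23 0.74 1.85 0.01 0.51 1.78]
toolz [ 0.0494  0.0155 -0.9987] toolx [0.999 0.011 0.05 ]
```

{"name": "play_rows", "arguments": {"commands": [{"x": 7, "y": 0, "z": 0.5, "spin": 0}, {"x": 7, "y": 0, "z": 0.5, "spin": 0}, {"x": 5, "y": 0, "z": 0, "spin": 0}, {"x": 4, "y": 0, "z": 0, "spin": 0}]}}

```text
time: 38.8
position: [0.502, 0.2268, 0.0104]
tool_rot: [1.0, 0.006, 0.018, -0.007]
ft_force: [-9.5, 1.8, 6.5]
grip_width: 0.0476
```

Run:
```python
from h import *
go(.503,.227,.012,-89.6);tilt()
s=shot("scene");crop(s,"s35",(260,180,480,280),3.5)
```

```text
pos [502.  226.8  10.4] yaw -89.3 tool d [ 1.1 -0.2 -1.6] spin 0.005 F [-9.5  1.8  6.5] t 38.8 w 47.6 q [0.22 0.75 1.79 0.01 0.56 1.77]
toolz [ 0.0369  0.0135 -0.9992] toolx [0.999 0.012 0.037]
```

{"name": "play_rows", "arguments": {"commands": [{"x": 2, "y": 0, "z": -3, "spin": 0}, {"x": 3, "y": 0, "z": -5, "spin": 0}, {"x": 2, "y": 0, "z": -6, "spin": 0}, {"x": 2, "y": 0, "z": -6, "spin": 0}, {"x": 2, "y": 0, "z": -6, "spin": 0}, {"x": 3, "y": 0, "z": -6, "spin": 0}, {"x": 3, "y": 0, "z": -6, "spin": 0}]}}

```text
time: 39.55
position: [0.503, 0.2263, 0.0476]
tool_rot: [1.0, 0.006, 0.002, -0.005]
ft_force: [-5.5, 1.5, 1.2]
grip_width: 0.048
```

Run:
```python
from h import *
go(.503,.227,.012,-89.6);tilt()
s=shot("scene");crop(s,"s36",(260,180,480,280),3.5)
```

```text
pos [503.  226.3  47.6] yaw -89.28 tool d [-0.1 -0.3 35.6] spin 0.006 F [-5.5  1.5  1.2] t 39.55 w 48.0 q [0.22 0.69 1.76 0.01 0.69 1.76]
toolz [ 0.0033  0.0098 -0.9999] toolx [1.    0.013 0.003]
```

{"name": "play_rows", "arguments": {"commands": [{"x": 4, "y": 0, "z": -6, "spin": 0}, {"x": 4, "y": 0, "z": -6, "spin": 0}, {"x": 5, "y": 0, "z": -6, "spin": 0}, {"x": 5, "y": 0, "z": -5, "spin": 0}, {"x": 5, "y": 0, "z": -4, "spin": 0}, {"x": 6, "y": 0, "z": -3, "spin": 0}]}}

```text
time: 40.2
position: [0.5211, 0.2258, 0.0821]
tool_rot: [1.0, 0.006, -0.011, -0.004]
ft_force: [-9.0, 1.4, 6.4]
grip_width: 0.0477
```

Run:
```python
from h import *
go(.503,.227,.012,-89.6);tilt()
s=shot("scene");crop(s,"s37",(260,180,480,280),3.5)
```

```text
pos [521.1 225.8  82.1] yaw -89.32 tool d [-16.6  -0.9  70.5] spin 0.005 F [-9.   1.4  6.4] t 40.2 w 47.7 q [0.21 0.65 1.68 0.02 0.83 1.75]
toolz [-0.0217  0.0073 -0.9997] toolx [ 1.     0.012 -0.022]
```

{"name": "play_rows", "arguments": {"commands": [{"x": 3, "y": 0, "z": -4, "spin": 0}, {"x": 5, "y": 0, "z": -3, "spin": 0}, {"x": 6, "y": 0, "z": -2, "spin": 0}]}}

```text
time: 40.55
position: [0.5389, 0.226, 0.0947]
tool_rot: [1.0, 0.006, -0.007, -0.004]
ft_force: [-1.5, 1.3, 1.3]
grip_width: 0.0478
```

Run:
```python
from h import *
go(.503,.227,.012,-89.6);tilt()
s=shot("scene");crop(s,"s38",(260,180,480,280),3.5)
```

```text
pos [538.9 226.   94.7] yaw -89.32 tool d [-34.7  -0.7  83.2] spin 0.005 F [-1.5  1.3  1.3] t 40.55 w 47.8 q [0.2  0.65 1.63 0.01 0.87 1.75]
toolz [-0.0149  0.0081 -0.9999] toolx [ 1.     0.012 -0.015]
```

{"name": "play_rows", "arguments": {"commands": [{"x": 6, "y": 0, "z": 1, "spin": 0}, {"x": 6, "y": 0, "z": 1, "spin": 0}, {"x": 6, "y": 0, "z": 1, "spin": 0}, {"x": 6, "y": 0, "z": 1, "spin": 0}, {"x": 6, "y": 0, "z": 0, "spin": 0}]}}

```text
time: 41.1
position: [0.5777, 0.2263, 0.0909]
tool_rot: [1.0, 0.005, -0.002, -0.005]
ft_force: [0.5, -0.6, -0.5]
grip_width: 0.0479
```

Run:
```python
from h import *
go(.589,.227,.09,-89.6);tilt()
s=shot("scene");crop(s,"s39",(260,180,480,280),3.5)
```

```text
pos [577.7 226.3  90.9] yaw -89.39 tool d [11.3 -0.6  0.9] spin 0.004 F [ 0.5 -0.6 -0.5] t 41.1 w 47.9 q [0.19 0.69 1.55 0.01 0.91 1.74]
toolz [-0.0038  0.0095 -0.9999] toolx [ 1.     0.011 -0.004]
```

Nearly upright; finish, tilt is almost zero now.

{"name": "play_rows", "arguments": {"commands": [{"x": 5, "y": 0, "z": 0, "spin": 0}, {"x": 5, "y": 0, "z": 0, "spin": 0}, {"x": 4, "y": 0, "z": 0, "spin": 0}]}}

```text
time: 41.45
position: [0.5871, 0.2263, 0.0902]
tool_rot: [1.0, 0.005, -0.009, -0.004]
ft_force: [-9.1, -0.3, 7.2]
grip_width: 0.0478
```

Run:
```python
from h import *
go(.589,.227,.09,-89.6);tilt()
```

```text
pos [587.1 226.3  90.2] yaw -89.39 tool d [ 1.9 -0.7  0.2] spin 0.004 F [-9.1 -0.3  7.2] t 41.45 w 47.8 q [0.18 0.7  1.52 0.01 0.94 1.74]
toolz [-0.0184  0.0083 -0.9998] toolx [ 1.     0.011 -0.018]
```

{"name": "play_rows", "arguments": {"commands": [{"x": -6, "y": 0, "z": 0, "spin": 0}, {"x": -12, "y": 0, "z": 0, "spin": 0}, {"x": -15, "y": 0, "z": -5, "spin": 0}, {"x": 0, "y": 0, "z": -20, "spin": 0}, {"x": 0, "y": 0, "z": -20, "spin": 0}, {"x": 0, "y": 0, "z": -20, "spin": 0}, {"x": 0, "y": 0, "z": -10, "spin": -0.1}, {"x": 0, "y": 0, "z": 0, "spin": -0.148}], "grip": 0.8}}

```text
time: 42.25
position: [0.5498, 0.2253, 0.1674]
tool_rot: [0.991, 0.133, -0.008, -0.005]
ft_force: [0.2, -0.5, 0.5]
grip_width: 0.0696
```

{"name": "play_rows", "arguments": {"commands": [{"x": 0, "y": 0, "z": 0, "spin": -0.148}, {"x": 0, "y": 0, "z": 0, "spin": -0.148}, {"x": 0, "y": 0, "z": 0, "spin": -0.148}, {"x": 0, "y": 0, "z": 0, "spin": -0.148}, {"x": 0, "y": 0, "z": 0, "spin": -0.148}, {"x": 0, "y": 0, "z": 0, "spin": -0.148}, {"x": 0, "y": 0, "z": 0, "spin": -0.148}, {"x": 0, "y": 0, "z": 0, "spin": -0.148}]}}

```text
time: 43.05
position: [0.5458, 0.2254, 0.1687]
tool_rot: [0.743, 0.67, -0.001, -0.006]
ft_force: [-0.6, 0.6, 0.8]
grip_width: 0.0697
```

Run:
```python
from h import *
go(.606,.227,.085,0.4);tilt()
s=shot("scene");crop(s,"s40",(260,100,480,280),3.5)
```

```text
pos [545.8 225.4 168.7] yaw -5.91 tool d [ 7.2 60.7 83.1] spin -0.11 F [-0.6  0.6  0.8] t 43.05 w 69.7 q [0.2  0.55 1.57 0.01 1.03 0.29]
toolz [-0.0104  0.0079 -0.9999] toolx [0.103 0.995 0.007]
```

{"name": "play_rows", "arguments": {"commands": [{"x": 0, "y": 15, "z": 0, "spin": -0.06}, {"x": 0, "y": 20, "z": 0, "spin": -0.05}, {"x": 0, "y": 15, "z": 0, "spin": 0}, {"x": 0, "y": 8, "z": 10, "spin": 0}, {"x": 0, "y": 0, "z": 15, "spin": 0}]}}

```text
time: 43.6
position: [0.6038, 0.2241, 0.1439]
tool_rot: [0.705, 0.709, 0.001, -0.005]
ft_force: [-0.1, -0.5, -0.4]
grip_width: 0.0697
```

Run:
```python
from h import *
go(.606,.227,.085,0.4);tilt()
```

```text
pos [603.8 224.1 143.9] yaw 0.29 tool d [ 2.4  2.5 58.9] spin -0.002 F [-0.1 -0.5 -0.4] t 43.6 w 69.7 q [0.18 0.64 1.45 0.01 1.05 0.17]
toolz [-0.0048  0.0085 -1.    ] toolx [-0.005  1.     0.009]
```

{"name": "play_rows", "arguments": {"commands": [{"x": 1, "y": 1, "z": 15, "spin": 0}, {"x": 1, "y": 1, "z": 18, "spin": 0}, {"x": 0, "y": 1, "z": 16, "spin": 0}, {"x": 0, "y": 0, "z": 9, "spin": 0}, {"x": 0, "y": 0, "z": 0, "spin": 0}], "grip": 0.5}}

```text
time: 44.1
position: [0.6014, 0.2261, 0.0782]
tool_rot: [0.708, 0.706, -0.002, -0.007]
ft_force: [-0.1, -0.2, 0.3]
grip_width: 0.045
```

Run:
```python
from h import *
go(.606,.227,.085,0.4);tilt()
s=shot("scene");crop(s,"s41",(260,100,480,280),3.5)
```

```text
pos [601.4 226.1  78.2] yaw -0.19 tool d [ 1.   4.6 -6.8] spin -0.01 F [-0.1 -0.2  0.3] t 44.1 w 45.0 q [0.18 0.73 1.49 0.01 0.93 0.18]
toolz [-0.0126  0.0069 -0.9999] toolx [0.003 1.    0.007]
```

{"name": "play_rows", "arguments": {"commands": [{"x": 0, "y": 3, "z": -5, "spin": -0.01}, {"x": 0, "y": 2, "z": 0, "spin": 0}, {"x": 0, "y": 0, "z": 0, "spin": 0}, {"x": 0, "y": 0, "z": 0, "spin": 0}, {"x": 0, "y": 0, "z": 0, "spin": 0}, {"x": 0, "y": 0, "z": 0, "spin": 0}], "grip": 0}}

```text
time: 44.75
position: [0.6045, 0.2263, 0.0864]
tool_rot: [0.705, 0.71, -0.003, -0.008]
ft_force: [0.1, -0.5, -1.8]
grip_width: 0.0158
```

Run:
```python
from h import *
go(.606,.227,.085,0.4);tilt()
```

```text
pos [604.5 226.3  86.4] yaw 0.42 tool d [0.6 1.5 1.4] spin 0.0 F [ 0.1 -0.5 -1.8] t 44.75 w 15.8 q [0.18 0.72 1.47 0.01 0.96 0.17]
toolz [-0.0156  0.007  -0.9999] toolx [-0.007  1.     0.007]
```

{"name": "play_rows", "arguments": {"commands": [{"x": 0, "y": 0, "z": -8, "spin": 0}, {"x": 0, "y": 0, "z": -15, "spin": 0}, {"x": 0, "y": 0, "z": -20, "spin": 0}, {"x": 0, "y": 0, "z": -22, "spin": 0}, {"x": 0, "y": 0, "z": -22, "spin": 0}, {"x": 0, "y": 0, "z": -22, "spin": 0}, {"x": 0, "y": 0, "z": -15, "spin": 0.1}, {"x": 0, "y": 0, "z": 0, "spin": 0.14}]}}

```text
time: 45.55
position: [0.6124, 0.2255, 0.225]
tool_rot: [0.787, 0.617, 0.004, -0.003]
ft_force: [0.2, 0.2, -1.2]
grip_width: 0.0159
```

{"name": "play_rows", "arguments": {"commands": [{"x": 0, "y": 0, "z": 0, "spin": 0.148}, {"x": 0, "y": 0, "z": 0, "spin": 0.148}, {"x": 0, "y": 0, "z": 0, "spin": 0.148}, {"x": 0, "y": 0, "z": 0, "spin": 0.148}, {"x": 0, "y": 0, "z": 0, "spin": 0.148}, {"x": 0, "y": 0, "z": 0, "spin": 0.148}, {"x": 0, "y": 0, "z": 0, "spin": 0.148}, {"x": 0, "y": 0, "z": 0, "spin": 0.148}]}}

```text
time: 46.35
position: [0.6195, 0.2257, 0.2421]
tool_rot: [0.998, 0.064, 0.015, -0.006]
ft_force: [-0.2, -0.5, -1.2]
grip_width: 0.016
```

Run:
```python
from h import *
go(.4941,-.1971,.2,-87.4);tilt()
s=shot("scene");crop(s,"s42",(260,100,480,280),3.5,proj(s,pose()[0]["position"]))
```

```text
pos [619.5 225.7 242.1] yaw -82.62 tool d [-179.7  403.6   32.8] spin 0.083 F [-0.2 -0.5 -1.2] t 46.35 w 16.0 q [0.18 0.54 1.35 0.01 1.22 1.62]
toolz [ 0.0291  0.0133 -0.9995] toolx [0.991 0.128 0.031]
```

{"name": "play_rows", "arguments": {"commands": [{"x": -6, "y": 20, "z": 0, "spin": 0.083}, {"x": -12, "y": 40, "z": 0, "spin": 0}, {"x": -13, "y": 45, "z": 2, "spin": 0}, {"x": -13, "y": 45, "z": 2, "spin": 0}, {"x": -13, "y": 45, "z": 2, "spin": 0}, {"x": -13, "y": 45, "z": 2, "spin": 0}, {"x": -13, "y": 45, "z": 2, "spin": 0}, {"x": -10, "y": 30, "z": 2, "spin": 0}]}}

```text
time: 47.2
position: [0.5504, -0.1006, 0.2341]
tool_rot: [0.999, 0.035, 0.029, -0.005]
ft_force: [0.5, -0.4, -0.7]
grip_width: 0.0157
```

Run:
```python
from h import *
go(.4941,-.1971,.2,-87.4);tilt()
```

```text
pos [ 550.4 -100.6  234.1] yaw -85.96 tool d [-64.8  92.6  29.8] spin 0.025 F [ 0.5 -0.4 -0.7] t 47.2 w 15.7 q [-0.4   0.4   1.63  0.04  1.06  1.08]
toolz [ 0.0567  0.0114 -0.9983] toolx [0.996 0.07  0.057]
```

{"name": "play_rows", "arguments": {"commands": [{"x": -12, "y": 25, "z": 2, "spin": 0.025}, {"x": -14, "y": 25, "z": 2, "spin": 0}, {"x": -14, "y": 22, "z": 2, "spin": 0}, {"x": -12, "y": 12, "z": 2, "spin": 0}, {"x": -4, "y": 0, "z": 5, "spin": 0}, {"x": 0, "y": 0, "z": 0, "spin": 0}]}}

```text
time: 47.8
position: [0.5003, -0.1992, 0.2242]
tool_rot: [0.999, 0.025, 0.035, 0.0]
ft_force: [-0.1, -0.8, -0.7]
grip_width: 0.0162
```

```bash
cat >> h.py <<'E'
Ri=np.linalg.inv(frame(*p_r))
def plate(dz):
    """plate centre & bottom corners in rack frame given tcp->bottom dz"""
    for nm,P in (("centre",tl(0,0,dz-.05)),("bot+",tl(.05,0,dz)),("bot-",tl(-.05,0,dz))):
        w=Ri@[P[0],P[1],1]; print(nm,(np.array([w[0],w[1],P[2]])*1000).round(1))
E
python3 - <<'E'
from h import *
go(.4941,-.1971,.13,-87.4);tilt();plate(.068)
E
```

```text
pos [ 500.3 -199.2  224.2] yaw -87.11 tool d [-12.8  -2.7  93.5] spin 0.005 F [-0.1 -0.8 -0.7] t 47.8 w 16.2 q [-0.61  0.38  1.7   0.05  1.    0.88]
toolz [ 7.060e-02  8.000e-04 -9.975e-01] toolx [0.996 0.05  0.071]
centre [  7.4  21.  206.2]
bot+ [ 60.8  21.  159.9]
bot- [-39.   20.8 152.8]
```

{"name": "play_rows", "arguments": {"commands": [{"x": -3, "y": 0, "z": 15, "spin": 0}, {"x": -3, "y": 0, "z": 18, "spin": 0}, {"x": -3, "y": 0, "z": 18, "spin": 0}, {"x": -3, "y": 0, "z": 15, "spin": 0}, {"x": 0, "y": 0, "z": 8, "spin": 0}]}}

```text
time: 48.3
position: [0.4999, -0.1976, 0.1521]
tool_rot: [0.999, 0.03, 0.041, 0.003]
ft_force: [-0.0, 0.1, -0.9]
grip_width: 0.0159
```

Run:
```python
from h import *
go(.4941,-.1971,.13,-87.4);tilt();plate(.068)
s=shot("scene");crop(s,"s43",(80,120,280,280),4)
```

```text
pos [ 499.9 -197.6  152.1] yaw -86.53 tool d [-7.6 -1.1 21.6] spin 0.015 F [-0.   0.1 -0.9] t 48.3 w 15.9 q [-0.61  0.48  1.78  0.06  0.81  0.86]
toolz [ 0.0824 -0.0043 -0.9966] toolx [0.995 0.061 0.082]
centre [  7.3  22.6 134.2]
bot+ [61.2 22.8 88.5]
bot- [-38.5  21.5  80.3]
```

{"name": "play_rows", "arguments": {"commands": [{"x": -5, "y": -1, "z": 2, "spin": 0.015}, {"x": -4, "y": -1, "z": 6, "spin": 0}, {"x": -1, "y": 0, "z": 8, "spin": 0}, {"x": -1, "y": 0, "z": 8, "spin": 0}]}}

```text
time: 48.75
position: [0.4931, -0.1961, 0.1278]
tool_rot: [0.999, 0.024, 0.044, 0.005]
ft_force: [0.5, -0.7, -2.3]
grip_width: 0.016
```

Run:
```python
from h import *
go(.4941,-.1971,.13,-87.4);tilt();plate(.068)
s=shot("scene");crop(s,"s44",(130,180,220,265),8)
f=lambda P:((proj(s,P)[0]-[130,180]+.5)*8).round().tolist()
for y in (-.008,.008):
  print("plate +x edge bot/top",f(tl(.05,y,.068)),f(tl(.05,y,-.032)))
for y in (.024,):
  print("fin front top",f(rk(.043,y-.014,.06)),f(rk(.043,y+.014,.06)),"front floor",f(rk(.043,y-.01,.006)),f(rk(.043,y+.01,.006)))
```

```text
pos [ 493.1 -196.1  127.8] yaw -87.3 tool d [ 1.1  1.1 -2.1] spin 0.002 F [ 0.5 -0.7 -2.3] t 48.75 w 16.0 q [-0.62  0.52  1.82  0.07  0.73  0.86]
toolz [ 0.0874 -0.007  -0.9961] toolx [0.995 0.048 0.087]
centre [  0.6  24.4 109.9]
bot+ [54.8 23.8 64.4]
bot- [-44.9  23.8  55.7]
plate +x edge bot/top [481.0, 484.0] [425.0, 201.0]
plate +x edge bot/top [423.0, 489.0] [362.0, 207.0]
fin front top [403.0, 470.0] [504.0, 461.0] front floor [450.0, 595.0] [519.0, 588.0]
```

{"name": "play_rows", "arguments": {"commands": [{"x": -2, "y": -1.5, "z": 5, "spin": 0}, {"x": -1, "y": 0, "z": 8, "spin": 0}, {"x": -1, "y": 0, "z": 8, "spin": 0}, {"x": -1, "y": 0, "z": 8, "spin": 0}]}}

```text
time: 49.2
position: [0.4906, -0.1955, 0.0957]
tool_rot: [0.999, 0.024, 0.044, 0.005]
ft_force: [-0.3, 0.8, -1.0]
grip_width: 0.0157
```

Run:
```python
from h import *
go(.4941,-.1971,.13,-87.4);tilt();plate(.068)
s=shot("scene");crop(s,"s45",(130,180,220,265),8)
```

```text
pos [ 490.6 -195.5   95.7] yaw -87.33 tool d [  6.4   2.1 -33.9] spin 0.001 F [-0.3  0.8 -1. ] t 49.2 w 15.7 q [-0.62  0.57  1.85  0.07  0.65  0.85]
toolz [ 0.0876 -0.0073 -0.9961] toolx [0.995 0.047 0.087]
centre [-1.9 25.  77.8]
bot+ [52.3 24.4 32.3]
bot- [-47.4  24.5  23.6]
```

{"name": "play_rows", "arguments": {"commands": [{"x": -1, "y": 0, "z": 6, "spin": 0}, {"x": 0, "y": 0, "z": 6, "spin": 0}, {"x": 0, "y": 0, "z": 5, "spin": 0}, {"x": 0, "y": 0, "z": 3, "spin": 0}]}}

```text
time: 49.65
position: [0.4948, -0.1967, 0.0746]
tool_rot: [0.999, 0.022, 0.047, 0.005]
ft_force: [4.7, 4.2, 11.4]
grip_width: 0.0157
```

Run:
```python
from h import *
go(.4941,-.1971,.13,-87.4);tilt();plate(.068)
```

```text
pos [ 494.8 -196.7   74.6] yaw -87.57 tool d [  4.5   1.1 -55.2] spin -0.003 F [ 4.7  4.2 11.4] t 49.65 w 15.7 q [-0.62  0.61  1.86  0.08  0.59  0.84]
toolz [ 0.0945 -0.0089 -0.9955] toolx [0.995 0.043 0.094]
centre [ 2.3 23.6 56.7]
bot+ [56.8 22.7 11.6]
bot- [-42.7  23.2   2.2]
```

Contact. Release and rise.

{"name": "play_rows", "arguments": {"commands": [{"x": 0, "y": 0, "z": -1, "spin": 0}, {"x": 0, "y": 0, "z": 0, "spin": 0}, {"x": 0, "y": 0, "z": 0, "spin": 0}, {"x": 0, "y": 0, "z": 0, "spin": 0}], "grip": 0.36}}

```text
time: 50.05
position: [0.4953, -0.1967, 0.0757]
tool_rot: [0.999, 0.022, 0.048, 0.006]
ft_force: [-0.4, -0.4, -0.4]
grip_width: 0.0305
```

{"name": "play_rows", "arguments": {"commands": [{"x": 0, "y": 0, "z": -6, "spin": 0}, {"x": 0, "y": 0, "z": -12, "spin": 0}, {"x": 0, "y": 0, "z": -20, "spin": 0}, {"x": 0, "y": 0, "z": -22, "spin": 0}, {"x": 0, "y": 0, "z": -22, "spin": 0}, {"x": 0, "y": 0, "z": -22, "spin": 0}, {"x": 0, "y": 0, "z": 0, "spin": 0}]}}

```text
time: 50.75
position: [0.4837, -0.1956, 0.1867]
tool_rot: [0.999, 0.022, 0.047, 0.006]
ft_force: [0.2, -0.8, 0.3]
grip_width: 0.0312
```

Run:
```python
from h import *
go(.45,.35,.1,-89.6);tilt()
s=shot("scene");crop(s,"s46",(80,120,280,280),4);crop(s,"s46b",(260,180,480,280),3.5)
```

```text
pos [ 483.7 -195.6  186.7] yaw -87.57 tool d [ -17.9 -547.7   77.8] spin 0.035 F [ 0.2 -0.8  0.3] t 50.75 w 31.2 q [-0.63  0.41  1.8   0.06  0.86  0.86]
toolz [ 0.0948 -0.0097 -0.9954] toolx [0.995 0.044 0.094]
```

Run:
```python
from h import *
s=shot("scene")
f=lambda P:((proj(s,P)[0]-[80,120]+.5)*4).round().tolist()
for k,y in enumerate((-.03,.024,.078)):
  print(k,[f(rk(x,y-.008,.106)) for x in (.05,.06,-.05)], "air bar front top",f(rk(.063,y,.039)))
```

```text
0 [[296.0, 435.0], [294.0, 449.0], [310.0, 311.0]] air bar front top [334.0, 534.0]
1 [[397.0, 426.0], [396.0, 439.0], [405.0, 302.0]] air bar front top [432.0, 524.0]
2 [[498.0, 416.0], [498.0, 429.0], [499.0, 294.0]] air bar front top [529.0, 515.0]
```

{"name": "play_rows", "arguments": {"commands": [{"x": -3, "y": -30, "z": -2, "spin": 0.02}, {"x": -3, "y": -45, "z": -2, "spin": 0.015}, {"x": -3, "y": -50, "z": 0, "spin": 0}, {"x": -3, "y": -50, "z": 0, "spin": 0}, {"x": -3, "y": -50, "z": 0, "spin": 0}, {"x": -3, "y": -50, "z": 0, "spin": 0}, {"x": -3, "y": -50, "z": 0, "spin": 0}, {"x": -3, "y": -50, "z": 0, "spin": 0}], "grip": 0.55}}

```text
time: 51.65
position: [0.4532, 0.1777, 0.1757]
tool_rot: [0.999, -0.004, 0.04, 0.004]
ft_force: [0.5, -0.8, -0.9]
grip_width: 0.0478
```

{"name": "play_rows", "arguments": {"commands": [{"x": 0, "y": -45, "z": 0, "spin": 0}, {"x": 0, "y": -45, "z": 0, "spin": 0}, {"x": 0, "y": -45, "z": 0, "spin": 0}, {"x": 0, "y": -25, "z": 0, "spin": 0}, {"x": 0, "y": 0, "z": 0, "spin": 0}]}}

```text
time: 52.15
position: [0.4482, 0.3491, 0.1673]
tool_rot: [0.999, 0.0, 0.035, 0.006]
ft_force: [-0.1, -0.8, -0.4]
grip_width: 0.0477
```

Run:
```python
from h import *
go(.455,.349,.012,-89.6);tilt()
t=shot("top");crop(t,"t47",(130,150,280,255),5)
```

```text
pos [448.2 349.1 167.3] yaw -90.02 tool d [ -4.1  -1.7 155.4] spin -0.007 F [-0.1 -0.8 -0.4] t 52.15 w 47.7 q [ 0.49  0.51  1.67 -0.05  0.91  2.09]
toolz [ 0.0698 -0.0119 -0.9975] toolx [0.998 0.    0.07 ]
```

{"name": "play_rows", "arguments": {"commands": [{"x": -2, "y": 0, "z": 30, "spin": 0}, {"x": -2, "y": -1, "z": 35, "spin": 0}, {"x": 0, "y": -1, "z": 35, "spin": 0}, {"x": 0, "y": 0, "z": 30, "spin": 0}, {"x": 0, "y": 0, "z": 15, "spin": 0}, {"x": 0, "y": 0, "z": 0, "spin": 0}]}}

```text
time: 52.8
position: [0.4519, 0.3381, 0.015]
tool_rot: [0.999, -0.003, 0.03, 0.01]
ft_force: [-0.7, 0.3, 0.4]
grip_width: 0.0477
```

Run:
```python
from h import *
go(.455,.349,.010,-89.6);tilt()
```

```text
pos [451.9 338.1  15. ] yaw -90.38 tool d [  2.7 -11.    4.9] spin -0.014 F [-0.7  0.3  0.4] t 52.8 w 47.7 q [ 0.47  0.75  1.75 -0.08  0.59  2.11]
toolz [ 0.0608 -0.0201 -0.9979] toolx [ 0.998 -0.006  0.061]
```

{"name": "play_rows", "arguments": {"commands": [{"x": 4, "y": -6, "z": 3, "spin": -0.014}, {"x": 10, "y": -5, "z": 2, "spin": 0}, {"x": 12, "y": 0, "z": 1, "spin": 0}, {"x": 8, "y": 0, "z": 0.5, "spin": 0}, {"x": 7, "y": 0, "z": 0.5, "spin": 0}]}}

```text
time: 53.3
position: [0.4976, 0.3485, 0.0126]
tool_rot: [0.999, 0.004, 0.031, 0.01]
ft_force: [-0.7, 0.5, -0.4]
grip_width: 0.0475
```

Run:
```python
from h import *
go(.503,.349,.010,-89.6);tilt()
s=shot("scene");crop(s,"s48",(260,180,480,280),3.5)
```

```text
pos [497.6 348.5  12.6] yaw -89.63 tool d [ 5.2 -0.6  3. ] spin -0.0 F [-0.7  0.5 -0.4] t 53.3 w 47.5 q [ 0.45  0.79  1.65 -0.07  0.66  2.07]
toolz [ 0.0627 -0.0196 -0.9978] toolx [0.998 0.008 0.063]
```

{"name": "play_rows", "arguments": {"commands": [{"x": 5, "y": 0, "z": 1, "spin": 0}, {"x": 4, "y": 0, "z": 1, "spin": 0}, {"x": 3, "y": 0, "z": 0, "spin": 0}]}}

```text
time: 53.65
position: [0.5001, 0.3476, 0.0113]
tool_rot: [1.0, 0.003, 0.021, 0.012]
ft_force: [-3.8, 2.5, 1.7]
grip_width: 0.0476
```

Run:
```python
from h import *
go(.503,.349,.010,-89.6);tilt()
```

```text
pos [500.1 347.6  11.3] yaw -89.66 tool d [ 2.8 -1.4  1.4] spin -0.001 F [-3.8  2.5  1.7] t 53.65 w 47.6 q [ 0.44  0.79  1.63 -0.06  0.69  2.06]
toolz [ 0.0418 -0.0242 -0.9988] toolx [0.999 0.007 0.042]
```

{"name": "play_rows", "arguments": {"commands": [{"x": 3, "y": 0, "z": -2, "spin": 0}, {"x": 3, "y": 0, "z": -5, "spin": 0}, {"x": 2, "y": 0, "z": -6, "spin": 0}, {"x": 2, "y": 0, "z": -6, "spin": 0}, {"x": 2, "y": 0, "z": -6, "spin": 0}, {"x": 3, "y": 0, "z": -6, "spin": 0}, {"x": 3, "y": 0, "z": -6, "spin": 0}]}}

```text
time: 54.35
position: [0.5012, 0.3471, 0.0471]
tool_rot: [1.0, 0.004, 0.004, 0.016]
ft_force: [-5.8, 1.7, 0.6]
grip_width: 0.0478
```

Run:
```python
from h import *
go(.503,.349,.010,-89.6);tilt()
s=shot("scene");crop(s,"s49",(260,180,480,280),3.5)
```

```text
pos [501.2 347.1  47.1] yaw -89.55 tool d [ 1.5 -3.1 37. ] spin 0.001 F [-5.8  1.7  0.6] t 54.35 w 47.8 q [ 0.44  0.75  1.59 -0.05  0.81  2.03]
toolz [ 0.009  -0.0327 -0.9994] toolx [1.    0.008 0.009]
```

{"name": "play_rows", "arguments": {"commands": [{"x": 4, "y": 0, "z": -6, "spin": 0}, {"x": 4, "y": 0, "z": -6, "spin": 0}, {"x": 5, "y": 0, "z": -6, "spin": 0}, {"x": 5, "y": 0, "z": -5, "spin": 0}, {"x": 4, "y": 0, "z": -4, "spin": 0}, {"x": 5, "y": 0, "z": -4, "spin": 0}]}}

```text
time: 55.0
position: [0.5183, 0.347, 0.0823]
tool_rot: [1.0, 0.003, -0.006, 0.019]
ft_force: [-7.4, 0.6, 4.4]
grip_width: 0.0478
```

Run:
```python
from h import *
go(.503,.349,.010,-89.6);tilt()
s=shot("scene");crop(s,"s50",(260,180,480,280),3.5)
```

```text
pos [518.3 347.   82.3] yaw -89.6 tool d [-14.3  -4.8  72.3] spin -0.0 F [-7.4  0.6  4.4] t 55.0 w 47.8 q [ 0.43  0.71  1.52 -0.04  0.93  2.01]
toolz [-0.0128 -0.0372 -0.9992] toolx [ 1.     0.006 -0.013]
```

{"name": "play_rows", "arguments": {"commands": [{"x": 3, "y": 0, "z": -4, "spin": 0}, {"x": 5, "y": 0, "z": -3, "spin": 0}, {"x": 6, "y": 0, "z": -1, "spin": 0}]}}

```text
time: 55.35
position: [0.5369, 0.3474, 0.0938]
tool_rot: [1.0, 0.003, -0.003, 0.018]
ft_force: [-0.5, -0.6, 0.2]
grip_width: 0.0479
```

Run:
```python
from h import *
go(.503,.349,.010,-89.6);tilt()
s=shot("scene");crop(s,"s51",(260,180,480,280),3.5)
```

```text
pos [536.9 347.4  93.8] yaw -89.63 tool d [-33.5  -4.8  83.8] spin -0.001 F [-0.5 -0.6  0.2] t 55.35 w 47.9 q [ 0.41  0.71  1.48 -0.04  0.97  2.  ]
toolz [-0.0051 -0.0357 -0.9994] toolx [ 1.     0.006 -0.005]
```

{"name": "play_rows", "arguments": {"commands": [{"x": 6, "y": 0, "z": 1, "spin": 0}, {"x": 6, "y": 0, "z": 1, "spin": 0}, {"x": 6, "y": 0, "z": 1, "spin": 0}, {"x": 6, "y": 0, "z": 1, "spin": 0}, {"x": 6, "y": 0, "z": 0, "spin": 0}, {"x": 5, "y": 0, "z": 0, "spin": 0}, {"x": 5, "y": 0, "z": 0, "spin": 0}]}}

```text
time: 56.1
position: [0.5847, 0.3471, 0.0889]
tool_rot: [1.0, 0.002, -0.0, 0.017]
ft_force: [-8.2, -0.0, 7.1]
grip_width: 0.0481
```

Run:
```python
from h import *
go(.588,.349,.09,-89.6);tilt()
s=shot("scene");crop(s,"s52",(260,180,480,280),3.5)
```

```text
pos [584.7 347.1  88.9] yaw -89.74 tool d [ 3.4 -1.8 -1.2] spin -0.003 F [-8.2 -0.   7.1] t 56.1 w 48.1 q [ 0.39  0.76  1.37 -0.04  1.02  1.97]
toolz [-3.000e-04 -3.440e-02 -9.994e-01] toolx [ 1.     0.004 -0.   ]
```

{"name": "play_rows", "arguments": {"commands": [{"x": 4, "y": 0, "z": 0, "spin": 0}, {"x": 3, "y": 0, "z": 0, "spin": 0}]}}

```text
time: 56.35
position: [0.5847, 0.3472, 0.089]
tool_rot: [1.0, 0.003, -0.008, 0.018]
ft_force: [-6.1, 0.4, 5.5]
grip_width: 0.0478
```

{"name": "play_rows", "arguments": {"commands": [{"x": -6, "y": 0, "z": 0, "spin": 0}, {"x": -12, "y": 0, "z": 0, "spin": 0}, {"x": -15, "y": 0, "z": -5, "spin": 0}, {"x": 0, "y": 0, "z": -20, "spin": 0}, {"x": 0, "y": 0, "z": -20, "spin": 0}, {"x": 0, "y": 0, "z": -20, "spin": 0}, {"x": 0, "y": 0, "z": -10, "spin": -0.1}, {"x": 0, "y": 0, "z": 0, "spin": -0.148}], "grip": 0.8}}

```text
time: 57.15
position: [0.5484, 0.3497, 0.1658]
tool_rot: [0.991, 0.131, -0.009, 0.018]
ft_force: [-1.5, -0.5, -0.3]
grip_width: 0.0695
```

{"name": "play_rows", "arguments": {"commands": [{"x": 0, "y": 0, "z": 0, "spin": -0.148}, {"x": 0, "y": 0, "z": 0, "spin": -0.148}, {"x": 0, "y": 0, "z": 0, "spin": -0.148}, {"x": 0, "y": 0, "z": 0, "spin": -0.148}, {"x": 0, "y": 0, "z": 0, "spin": -0.148}, {"x": 0, "y": 0, "z": 0, "spin": -0.148}, {"x": 0, "y": 0, "z": 0, "spin": -0.148}, {"x": 0, "y": 0, "z": 0, "spin": -0.148}]}}

```text
time: 57.95
position: [0.5456, 0.35, 0.1668]
tool_rot: [0.744, 0.668, -0.014, 0.012]
ft_force: [0.1, -0.8, 0.6]
grip_width: 0.0695
```

Run:
```python
from h import *
go(.605,.349,.085,0.4);tilt()
s=shot("scene");crop(s,"s53",(280,120,480,280),4)
f=lambda P:((proj(s,P)[0]-[280,120]+.5)*4).round().tolist()
def tr(x,y,z):
    w=frame(*q_t)@[x,y,1]; return f([w[0],w[1],z])
for c in (.11,.12): print(c,[tr(.1,c-.05,.118),tr(.1,c+.05,.118)])
```

```text
pos [545.6 350.  166.8] yaw -6.17 tool d [ 8.4 59.2 81.5] spin -0.115 F [ 0.1 -0.8  0.6] t 57.95 w 69.5 q [ 0.41  0.63  1.4  -0.04  1.13  0.54]
toolz [-0.0044 -0.0365 -0.9993] toolx [ 0.107  0.994 -0.037]
0.11 [[536.0, 446.0], [725.0, 433.0]]
0.12 [[555.0, 445.0], [744.0, 432.0]]
```

{"name": "play_rows", "arguments": {"commands": [{"x": -1, "y": 15, "z": 0, "spin": -0.06}, {"x": -2, "y": 20, "z": 0, "spin": -0.05}, {"x": 0, "y": 15, "z": 0, "spin": 0}, {"x": 0, "y": 8, "z": 10, "spin": 0}, {"x": 0, "y": 0, "z": 15, "spin": 0}]}}

```text
time: 58.5
position: [0.6042, 0.3445, 0.1427]
tool_rot: [0.707, 0.707, -0.012, 0.013]
ft_force: [-0.4, 0.2, -0.0]
grip_width: 0.0699
```

Run:
```python
from h import *
go(.605,.346,.085,0.4);tilt()
```

```text
pos [604.2 344.5 142.7] yaw 0.05 tool d [ 3.5  0.7 57.6] spin -0.006 F [-0.4  0.2 -0. ] t 58.5 w 69.9 q [ 0.37  0.72  1.3  -0.04  1.14  0.39]
toolz [ 0.0023 -0.035  -0.9994] toolx [-0.001  0.999 -0.035]
```

{"name": "play_rows", "arguments": {"commands": [{"x": 1, "y": 1, "z": 15, "spin": 0}, {"x": 1, "y": 1, "z": 16, "spin": 0}, {"x": 1, "y": 1, "z": 12, "spin": 0}, {"x": 0, "y": 1, "z": 6, "spin": 0}, {"x": 0, "y": 0, "z": 0, "spin": 0}], "grip": 0.5}}

```text
time: 59.0
position: [0.6042, 0.3449, 0.0847]
tool_rot: [0.708, 0.706, -0.016, 0.011]
ft_force: [0.1, 0.2, 0.1]
grip_width: 0.0448
```

Run:
```python
from h import *
go(.605,.346,.085,0.4);tilt()
s=shot("scene");crop(s,"s54",(280,120,480,280),4)
```

```text
pos [604.2 344.9  84.7] yaw -0.13 tool d [ 1.1  0.8 -0.4] spin -0.009 F [0.1 0.2 0.1] t 59.0 w 44.8 q [ 0.37  0.79  1.32 -0.04  1.05  0.4 ]
toolz [-0.0063 -0.0384 -0.9992] toolx [ 0.002  0.999 -0.038]
```

Good. Close.

{"name": "play_rows", "arguments": {"commands": [{"x": 0, "y": 1, "z": 0, "spin": -0.009}, {"x": 0, "y": 0, "z": 0, "spin": 0}, {"x": 0, "y": 0, "z": 0, "spin": 0}, {"x": 0, "y": 0, "z": 0, "spin": 0}, {"x": 0, "y": 0, "z": 0, "spin": 0}, {"x": 0, "y": 0, "z": 0, "spin": 0}], "grip": 0}}

```text
time: 59.65
position: [0.603, 0.3455, 0.0871]
tool_rot: [0.704, 0.71, -0.017, 0.01]
ft_force: [0.1, 0.1, -0.9]
grip_width: 0.0157
```

{"name": "play_rows", "arguments": {"commands": [{"x": 0, "y": 0, "z": -8, "spin": 0}, {"x": 0, "y": 0, "z": -15, "spin": 0}, {"x": 0, "y": 0, "z": -20, "spin": 0}, {"x": 0, "y": 0, "z": -22, "spin": 0}, {"x": 0, "y": 0, "z": -22, "spin": 0}, {"x": 0, "y": 0, "z": -22, "spin": 0}, {"x": 0, "y": 0, "z": -15, "spin": 0.1}, {"x": 0, "y": 0, "z": 0, "spin": 0.14}]}}

```text
time: 60.45
position: [0.6104, 0.3511, 0.2259]
tool_rot: [0.787, 0.617, -0.007, 0.016]
ft_force: [0.1, -0.2, -1.1]
grip_width: 0.0159
```

{"name": "play_rows", "arguments": {"commands": [{"x": 0, "y": 0, "z": 0, "spin": 0.148}, {"x": 0, "y": 0, "z": 0, "spin": 0.148}, {"x": 0, "y": 0, "z": 0, "spin": 0.148}, {"x": 0, "y": 0, "z": 0, "spin": 0.148}, {"x": 0, "y": 0, "z": 0, "spin": 0.148}, {"x": 0, "y": 0, "z": 0, "spin": 0.148}, {"x": 0, "y": 0, "z": 0, "spin": 0.148}, {"x": 0, "y": 0, "z": 0, "spin": 0.148}]}}

```text
time: 61.25
position: [0.618, 0.3522, 0.2439]
tool_rot: [0.998, 0.065, 0.017, 0.014]
ft_force: [-0.5, 0.8, -1.2]
grip_width: 0.0159
```

Run:
```python
from h import *
go(.4892,-.0892,.2,-87.4);tilt()
s=shot("scene");crop(s,"s55",(280,80,500,280),3.3)
```

```text
pos [618.  352.2 243.9] yaw -82.58 tool d [-186.4  419.6   50.2] spin 0.084 F [-0.5  0.8 -1.2] t 61.25 w 15.9 q [ 0.38  0.62  1.18 -0.04  1.31  1.83]
toolz [ 0.0355 -0.0249 -0.9991] toolx [0.991 0.13  0.032]
```

{"name": "play_rows", "arguments": {"commands": [{"x": -6, "y": 20, "z": 0, "spin": 0.084}, {"x": -12, "y": 40, "z": 0, "spin": 0}, {"x": -13, "y": 45, "z": 2, "spin": 0}, {"x": -13, "y": 45, "z": 2, "spin": 0}, {"x": -13, "y": 45, "z": 2, "spin": 0}, {"x": -13, "y": 45, "z": 2, "spin": 0}, {"x": -13, "y": 45, "z": 2, "spin": 0}, {"x": -13, "y": 40, "z": 2, "spin": 0}]}}

```text
time: 62.1
position: [0.5464, 0.0173, 0.2469]
tool_rot: [0.999, 0.035, 0.032, 0.012]
ft_force: [0.7, -0.8, -1.3]
grip_width: 0.0158
```

Run:
```python
from h import *
go(.4892,-.0892,.2,-87.4);tilt()
```

```text
pos [546.4  17.3 246.9] yaw -86.0 tool d [-67.5 101.   45.3] spin 0.024 F [ 0.7 -0.8 -1.3] t 62.1 w 15.8 q [-0.17  0.37  1.65 -0.01  1.06  1.34]
toolz [ 0.0646 -0.0212 -0.9977] toolx [0.995 0.071 0.063]
```

{"name": "play_rows", "arguments": {"commands": [{"x": -14, "y": 25, "z": 4, "spin": 0.024}, {"x": -15, "y": 25, "z": 4, "spin": 0}, {"x": -14, "y": 25, "z": 4, "spin": 0}, {"x": -12, "y": 16, "z": 4, "spin": 0}, {"x": -6, "y": 4, "z": 8, "spin": 0}, {"x": -4, "y": 0, "z": 8, "spin": 0}]}}

```text
time: 62.7
position: [0.4914, -0.0945, 0.2213]
tool_rot: [0.999, 0.026, 0.042, 0.017]
ft_force: [0.2, 0.4, -1.4]
grip_width: 0.0156
```

Run:
```python
from h import *
go(.4892,-.0892,.15,-87.4);tilt();plate(.069)
```

```text
pos [491.4 -94.5 221.3] yaw -87.13 tool d [-7.8 -7.9 70.6] spin 0.005 F [ 0.2  0.4 -1.4] t 62.7 w 15.6 q [-0.42  0.33  1.8   0.01  0.92  1.1 ]
toolz [ 0.0845 -0.0317 -0.9959] toolx [0.995 0.053 0.083]
centre [  3.8 125.5 202.4]
bot+ [ 57.8 123.9 156.7]
bot- [-41.9 123.4 148.4]
```

{"name": "play_rows", "arguments": {"commands": [{"x": -3, "y": -3, "z": 12, "spin": 0}, {"x": -3, "y": -3, "z": 15, "spin": 0}, {"x": -3, "y": -2, "z": 15, "spin": 0}, {"x": -2, "y": -1, "z": 15, "spin": 0}, {"x": -1, "y": 0, "z": 10, "spin": 0}]}}

```text
time: 63.2
position: [0.4873, -0.0848, 0.1518]
tool_rot: [0.998, 0.03, 0.045, 0.018]
ft_force: [0.3, 0.2, -1.4]
grip_width: 0.0159
```

Run:
```python
from h import *
go(.4892,-.0892,.15,-87.4);tilt();plate(.069)
s=shot("scene");crop(s,"s56",(160,120,290,265),4.5)
```

```text
pos [487.3 -84.8 151.8] yaw -86.65 tool d [1.5 4.4 2.1] spin 0.013 F [ 0.3  0.2 -1.4] t 63.2 w 15.9 q [-0.4   0.43  1.9   0.01  0.72  1.1 ]
toolz [ 0.0912 -0.0323 -0.9953] toolx [0.994 0.062 0.089]
centre [  0.3 135.3 132.9]
bot+ [ 54.6 134.1  87.6]
bot- [-45.  132.8  78.7]
```

{"name": "play_rows", "arguments": {"commands": [{"x": -2, "y": 0, "z": 8, "spin": 0.013}, {"x": -1, "y": 0, "z": 10, "spin": 0}, {"x": -1, "y": 0, "z": 10, "spin": 0}, {"x": -1, "y": 0, "z": 6, "spin": 0}]}}

```text
time: 63.65
position: [0.4869, -0.0859, 0.1151]
tool_rot: [0.998, 0.024, 0.046, 0.018]
ft_force: [-0.8, -0.7, -0.6]
grip_width: 0.0159
```

Run:
```python
from h import *
go(.4892,-.0892,.15,-87.4);tilt();plate(.069)
s=shot("scene");crop(s,"s57",(200,180,260,265),8)
f=lambda P:((proj(s,P)[0]-[200,180]+.5)*8).round().tolist()
for y in (-.008,.008):
  print("plate +x edge bot/top",f(tl(.05,y,.069)),f(tl(.05,y,-.031)))
y=.132
print("fin front top",f(rk(.043,y-.014,.06)),f(rk(.043,y+.014,.06)),"front floor",f(rk(.043,y-.01,.006)),f(rk(.043,y+.01,.006)))
```

```text
pos [486.9 -85.9 115.1] yaw -87.31 tool d [  5.3   4.7 -34.4] spin 0.002 F [-0.8 -0.7 -0.6] t 63.65 w 15.9 q [-0.41  0.5   1.93  0.01  0.61  1.11]
toolz [ 0.0933 -0.0329 -0.9951] toolx [0.995 0.05  0.092]
centre [-1.000e-01  1.342e+02  9.620e+01]
bot+ [ 54.3 132.4  51. ]
bot- [-45.3 132.2  41.9]
plate +x edge bot/top [316.0, 477.0] [295.0, 197.0]
plate +x edge bot/top [258.0, 481.0] [235.0, 201.0]
fin front top [230.0, 433.0] [330.0, 423.0] front floor [263.0, 558.0] [332.0, 551.0]
```

{"name": "play_rows", "arguments": {"commands": [{"x": -1, "y": 0, "z": 8, "spin": 0}, {"x": -1, "y": -0.5, "z": 9, "spin": 0}, {"x": -1, "y": 0, "z": 8, "spin": 0}, {"x": -1, "y": 0, "z": 5, "spin": 0}]}}

```text
time: 64.1
position: [0.4781, -0.0866, 0.0836]
tool_rot: [0.999, 0.027, 0.039, 0.017]
ft_force: [-7.9, -4.7, 28.5]
grip_width: 0.0156
```

Run:
```python
from h import *
go(.4892,-.0892,.15,-87.4);tilt();plate(.069)
```

```text
pos [478.1 -86.6  83.6] yaw -87.01 tool d [ 16.    5.6 -65.2] spin 0.007 F [-7.9 -4.7 28.5] t 64.1 w 15.6 q [-0.41  0.56  1.96  0.    0.54  1.1 ]
toolz [ 0.0788 -0.0322 -0.9964] toolx [0.996 0.055 0.077]
centre [ -9.2 133.9  64.7]
bot+ [ 44.5 132.5  18.7]
bot- [-55.2 131.8  11. ]
```

Run:
```python
from h import *
s=shot("scene");crop(s,"s58",(200,170,260,265),7)
f=lambda P:((proj(s,P)[0]-[200,170]+.5)*7).round().tolist()
for y in (-.008,.008):
  print("plate +x edge bot/top",f(tl(.05,y,.069)),f(tl(.05,y,-.031)))
```

```text
plate +x edge bot/top [283.0, 532.0] [266.0, 299.0]
plate +x edge bot/top [234.0, 535.0] [214.0, 302.0]
```

{"name": "play_rows", "arguments": {"commands": [{"x": 0, "y": 0, "z": -6, "spin": 0}, {"x": 0, "y": 0, "z": -10, "spin": 0}, {"x": 0, "y": 0, "z": -10, "spin": 0}, {"x": 0, "y": 0, "z": 0, "spin": 0}]}}

```text
time: 64.55
position: [0.476, -0.0862, 0.1107]
tool_rot: [0.999, 0.026, 0.039, 0.017]
ft_force: [-0.2, -0.1, -0.9]
grip_width: 0.016
```

Run:
```python
from h import *
go(.4892,-.0892,.15,-87.4);tilt();plate(.069)
s=shot("scene");crop(s,"s59",(180,150,280,270),6)
t=shot("top");crop(t,"t59",(290,140,430,250),5.5)
```

```text
pos [476.  -86.2 110.7] yaw -87.11 tool d [ 16.   5. -38.] spin 0.005 F [-0.2 -0.1 -0.9] t 64.55 w 16.0 q [-0.41  0.5   1.95  0.    0.6   1.1 ]
toolz [ 0.0795 -0.0322 -0.9963] toolx [0.996 0.053 0.078]
centre [-11.3 134.4  91.8]
bot+ [ 42.5 132.9  45.8]
bot- [-57.2 132.4  38.1]
```

```bash
cat >> h.py <<'E'
def onplane(c,uv,yr,bias=(1.0,-1.5)):
    T=c["world_to_cam"];Rm=T[:3,:3];o=-Rm.T@T[:3,3]
    u,v=uv[0]+bias[0],uv[1]+bias[1]
    d=Rm.T@np.array([(u-c["cx"])/c["fx"],-(v-c["cy"])/c["fy"],-1.])
    a=p_r[2];n=np.array([-np.sin(a),np.cos(a),0]);P0=rk(0,yr,0)
    k=n@(P0-o)/(n@d);P=o+k*d;w=Ri@[P[0],P[1],1];return np.array([w[0],P[2]])*1000
E
python3 - <<'E'
from h import *
s=shot("scene")
for nm,uv in (("bot",(235.8,236.7)),("top",(233.3,197.2)),("dry far top",(180+168/6,150+428/6)),("dry near top",(180+170/6,150+243/6))):
    print(nm,onplane(s,uv,.133 if nm[0]!='d' else .078))
E
```

```text
bot [-21.59096624 -16.23639735]
top [-155.58530018   -5.45531906]
dry far top [18.35472702 84.80307083]
dry near top [-94.25171801  78.5143602 ]
```

Run:
```python
from h import *
s=shot("scene")
for a in (0,4,8,12,16,20):
  c,sn=np.cos(np.radians(a)),np.sin(np.radians(a))
  def P(x,z): # rotate about grasp point z=-.0187: bottom toward +x
    zz=z+.0187; return tl(c*x+sn*zz,0,-sn*x+c*zz-.0187)
  r=[]
  for x,z in ((.05,.069),(.05,-.031),(-.05,.069)):
    q=P(x,z); w=Ri@[q[0],q[1],1]; r.append(([round(w[0]*1000),round(q[2]*1000)],(proj(s,q)[0]).round(1).tolist()))
  print(a,r)
```

```text
0 [([42, 44], [235.6, 237.2]), ([34, 144], [232.9, 202.9]), ([-58, 37], [234.1, 209.5])]
4 [([47, 48], [235.7, 237.8]), ([33, 147], [232.8, 201.4]), ([-52, 34], [234.2, 212.2])]
8 [([53, 53], [235.6, 238.2]), ([31, 151], [232.6, 199.8]), ([-45, 32], [234.4, 214.7])]
12 [([58, 58], [235.6, 238.3]), ([30, 154], [232.5, 198.2]), ([-38, 30], [234.6, 217.3])]
16 [([62, 63], [235.6, 238.3]), ([28, 157], [232.4, 196.5]), ([-31, 28], [234.7, 219.7])]
20 [([67, 69], [235.5, 238.0]), ([26, 160], [232.3, 194.8]), ([-24, 28], [234.9, 222.0])]
```

{"name": "play_rows", "arguments": {"commands": [{"x": -5, "y": 0, "z": 0, "spin": 0.005}, {"x": -5, "y": 0, "z": 3, "spin": 0}, {"x": -1, "y": 0, "z": 6, "spin": 0}, {"x": -1, "y": 0, "z": 6, "spin": 0}]}}

```text
time: 65.15
position: [0.4638, -0.0873, 0.0924]
tool_rot: [0.999, 0.024, 0.039, 0.017]
ft_force: [-0.1, -0.4, -0.6]
grip_width: 0.0156
```

Run:
```python
from h import *
go(.4892,-.0892,.15,-87.4);tilt();plate(.069)
s=shot("scene");crop(s,"s60",(180,150,280,270),6)
```

```text
pos [463.8 -87.3  92.4] yaw -87.37 tool d [ 29.6   5.1 -55.4] spin 0.001 F [-0.1 -0.4 -0.6] t 65.15 w 15.6 q [-0.43  0.53  1.99  0.01  0.54  1.09]
toolz [ 0.0777 -0.0319 -0.9965] toolx [0.996 0.049 0.076]
centre [-23.5 133.9  73.4]
bot+ [ 30.1 132.2  27.4]
bot- [-69.6 132.1  19.8]
```

{"name": "play_rows", "arguments": {"commands": [{"x": 0, "y": 0, "z": 6, "spin": 0}, {"x": 0, "y": 0, "z": 5, "spin": 0}]}}

```text
time: 65.4
position: [0.4676, -0.0888, 0.0811]
tool_rot: [0.999, 0.023, 0.042, 0.018]
ft_force: [5.7, 4.0, 23.6]
grip_width: 0.0158
```

Run:
```python
from h import *
go(.4892,-.0892,.15,-87.4);tilt();plate(.069)
s=shot("scene");crop(s,"s61",(180,150,280,270),6)
```

```text
pos [467.6 -88.8  81.1] yaw -87.49 tool d [ 27.2   4.  -66.8] spin -0.001 F [ 5.7  4.  23.6] t 65.4 w 15.8 q [-0.43  0.56  1.99  0.01  0.5   1.09]
toolz [ 0.0839 -0.0337 -0.9959] toolx [0.996 0.047 0.082]
centre [-19.7 132.3  62.2]
bot+ [ 34.2 130.3  16.5]
bot- [-65.4 130.5   8.3]
```

{"name": "play_rows", "arguments": {"commands": [{"x": 0, "y": 0, "z": -1, "spin": 0}, {"x": 0, "y": 0, "z": 0, "spin": 0}, {"x": 0, "y": 0, "z": 0, "spin": 0}, {"x": 0, "y": 0, "z": 0, "spin": 0}], "grip": 0.36}}

```text
time: 65.85
position: [0.4683, -0.0883, 0.0812]
tool_rot: [0.999, 0.022, 0.042, 0.017]
ft_force: [0.6, 0.3, -0.6]
grip_width: 0.0306
```

Run:
```python
from h import *
go(.4892,-.0892,.15,-87.4)
s=shot("scene");crop(s,"s62",(180,150,280,270),6)
```

```text
pos [468.3 -88.3  81.2] yaw -87.54 tool d [ 26.4   4.3 -66.7] spin -0.002 F [ 0.6  0.3 -0.6] t 65.85 w 30.6 q [-0.42  0.56  1.99  0.01  0.51  1.09]
```

{"name": "play_rows", "arguments": {"commands": [{"x": 0, "y": 0, "z": -6, "spin": 0}, {"x": 0, "y": 0, "z": -12, "spin": 0}, {"x": 0, "y": 0, "z": -20, "spin": 0}, {"x": 0, "y": 0, "z": -22, "spin": 0}, {"x": 0, "y": 0, "z": -22, "spin": 0}, {"x": 0, "y": 0, "z": -22, "spin": 0}, {"x": 0, "y": 0, "z": 0, "spin": 0}]}}

```text
time: 66.6
position: [0.457, -0.0841, 0.1888]
tool_rot: [0.999, 0.022, 0.039, 0.016]
ft_force: [-0.1, 0.3, -0.6]
grip_width: 0.031
```

Run:
```python
from h import *
w=rk(-.008,-.075,.19)
go(*w,-87.4);tilt()
s=shot("scene");crop(s,"s63",(80,120,280,280),4)
```

```text
pos [457.  -84.1 188.8] yaw -87.56 tool d [ 24.3 213.    7.9] spin -0.003 F [-0.1  0.3 -0.6] t 66.6 w 31.0 q [-0.43  0.34  1.92  0.01  0.8   1.1 ]
toolz [ 0.0789 -0.0305 -0.9964] toolx [0.996 0.045 0.077]
```

{"name": "play_rows", "arguments": {"commands": [{"x": 4, "y": 25, "z": 0, "spin": 0}, {"x": 5, "y": 40, "z": 0, "spin": 0}, {"x": 5, "y": 45, "z": 0, "spin": 0}, {"x": 5, "y": 45, "z": 0, "spin": 0}, {"x": 5, "y": 40, "z": 0, "spin": 0}, {"x": 0, "y": 15, "z": 0, "spin": 0}, {"x": 0, "y": 0, "z": 0, "spin": 0}], "grip": 0}}

```text
time: 67.35
position: [0.4849, -0.2955, 0.1873]
tool_rot: [0.999, 0.023, 0.032, 0.011]
ft_force: [-0.5, 0.8, -0.5]
grip_width: 0.0001
```

Run:
```python
from h import *
w=rk(-.008,-.075,.056)
go(*w,-87.4);tilt()
s=shot("scene");crop(s,"s64",(40,100,240,280),3.8,proj(s,pose()[0]["position"]))
```

```text
pos [ 484.9 -295.5  187.3] yaw -87.36 tool d [ -2.4  -2.3 131.4] spin 0.001 F [-0.5  0.8 -0.5] t 67.35 w 0.1 q [-0.76  0.47  1.66  0.04  0.95  0.74]
toolz [ 0.0641 -0.0195 -0.9978] toolx [0.997 0.047 0.063]
```

{"name": "play_rows", "arguments": {"commands": [{"x": -1, "y": 0, "z": 25, "spin": 0}, {"x": -1, "y": 0, "z": 30, "spin": 0}, {"x": -1, "y": 0, "z": 30, "spin": 0}, {"x": -1, "y": 0, "z": 15, "spin": 0}, {"x": 0, "y": 0, "z": 0, "spin": 0}]}}

```text
time: 67.9
position: [0.4836, -0.2833, 0.083]
tool_rot: [0.999, 0.027, 0.028, 0.005]
ft_force: [0.2, 0.7, 0.4]
grip_width: 0.0004
```

Run:
```python
from h import *
w=rk(-.008,-.075,.056)
go(*w,-87.4);tilt()
s=shot("scene");crop(s,"s65",(40,100,240,280),3.8,proj(s,pose()[0]["position"]))
```

```text
pos [ 483.6 -283.3   83. ] yaw -86.92 tool d [ 5.1 12.6 27.5] spin 0.008 F [0.2 0.7 0.4] t 67.9 w 0.4 q [-0.75  0.63  1.75  0.05  0.71  0.73]
toolz [ 0.0567 -0.0089 -0.9984] toolx [0.997 0.054 0.056]
```

{"name": "play_rows", "arguments": {"commands": [{"x": 3, "y": 7, "z": 0, "spin": 0}, {"x": 2, "y": 5, "z": 2, "spin": 0}, {"x": 0, "y": 0, "z": 10, "spin": 0}, {"x": 0, "y": 0, "z": 10, "spin": 0}], "grip": 0}}

```text
time: 68.35
position: [0.4939, -0.2962, 0.0659]
tool_rot: [0.999, 0.028, 0.032, 0.008]
ft_force: [0.4, 0.1, 0.7]
grip_width: 0.0003
```

```bash
python3 -c "
from h import *
p=rk(-.013,-.090,.057);print(p);go(p[0],p[1],.057,-87);tilt()
o=robot.get_obs()['position'];print(Ri@(np.array(o[:2])-p_r[:2]))"
```

```text
[ 0.48663311 -0.31110155  0.057     ]
pos [ 493.9 -296.2   65.9] yaw -86.77 tool d [-8.7 14.3  8.6] spin 0.004 F [0.4 0.1 0.7] t 68.35 w 0.3 q [-0.75  0.67  1.73  0.05  0.69  0.72]
toolz [ 0.0638 -0.0148 -0.9978] toolx [0.996 0.057 0.063]Traceback (most recent call last):
  File "<string>", line 4, in <module>
    o=robot.get_obs()['position'];print(Ri@(np.array(o[:2])-p_r[:2]))
                                        ~~^^~~~~~~~~~~~~~~~~~~~~~~~~
ValueError: matmul: Input operand 1 has a mismatch in its core dimension 0, with gufunc signature (n?,k),(k,m?)->(n?,m?) (size 2 is different from 3)
```

{"name": "play_rows", "arguments": {"commands": [{"x": -4, "y": 3, "z": 5, "spin": 0}, {"x": -4, "y": 5, "z": 4, "spin": 0}, {"x": 0, "y": 6, "z": 0, "spin": 0}]}}

```text
time: 68.65
position: [0.4857, -0.3103, 0.0541]
tool_rot: [0.999, 0.029, 0.03, 0.007]
ft_force: [0.1, 0.4, -0.2]
grip_width: 0.0005
```

```bash
python3 -c "
from h import *
p=rk(-.002,-.164,.057);print(p);go(p[0],p[1],.057,-87)"
```

```text
[ 0.50120024 -0.38448274  0.057     ]
pos [ 485.7 -310.3   54.1] yaw -86.73 tool d [11.3 75.  -1.1] spin 0.005 F [ 0.1  0.4 -0.2] t 68.65 w 0.5 q [-0.78  0.69  1.73  0.06  0.67  0.69]
```

{"name": "play_rows", "arguments": {"commands": [{"x": 0, "y": 6, "z": -1, "spin": 0}, {"x": 0, "y": 7, "z": -1, "spin": 0}, {"x": 0, "y": 7, "z": 0, "spin": 0}, {"x": 0, "y": 7, "z": 0, "spin": 0}, {"x": 1, "y": 7, "z": 0, "spin": 0}, {"x": 1, "y": 7, "z": 0, "spin": 0}, {"x": 1, "y": 7, "z": 0, "spin": 0}]}}

```text
time: 69.35
position: [0.49, -0.3594, 0.0564]
tool_rot: [0.999, 0.028, 0.029, 0.003]
ft_force: [-0.2, 2.4, -0.6]
grip_width: 0.0002
```

```bash
python3 -c "
from h import *
p=rk(-.002,-.164,.057);go(p[0],p[1],.057,-87)
shot('scene','pics/s66.png',(40,100,240,280),3.8)"
```

```text
pos [ 490.  -359.4   56.4] yaw -86.82 tool d [ 9.8 25.7  0.2] spin 0.003 F [-0.2  2.4 -0.6] t 69.35 w 0.2 q [-0.84  0.71  1.64  0.06  0.75  0.64]
```

{"name": "play_rows", "arguments": {"commands": [{"x": 2, "y": 6, "z": 0, "spin": 0}, {"x": 2, "y": 5, "z": 0, "spin": 0}, {"x": 2, "y": 5, "z": 0, "spin": 0}, {"x": 1, "y": 3, "z": 0, "spin": 0}]}}

```text
time: 69.8
position: [0.4985, -0.3807, 0.057]
tool_rot: [0.999, 0.028, 0.029, 0.004]
ft_force: [-0.0, 2.0, 0.2]
grip_width: 0.0005
```

```bash
grep -n "def shot" -A12 h.py; ls -t pics|head -3; python3 -c "
from h import *
p=rk(-.002,-.164,.057);go(p[0],p[1],.057,-87)
"
```

```text
4:def shot(n,save=None,box=None,s=1):
5-    c=cams.camera(n)
6-    if save: crop(c,save,box,s)
7-    return c
8-def crop(c,save,box=None,s=1,pts=()):
9-    im=cv2.cvtColor(c["img"],cv2.COLOR_RGB2BGR)
10-    x0,y0,x1,y1=box or (0,0,560,420)
11-    im=cv2.resize(im[y0:y1,x0:x1],None,fx=s,fy=s,interpolation=cv2.INTER_CUBIC)
12-    for p in pts: cv2.circle(im,(int((p[0]-x0+.5)*s),int((p[1]-y0+.5)*s)),2,(0,255,0),-1)
13-    cv2.imwrite("pics/"+save+".png",im)
14-def proj(c,P):
15-    P=np.atleast_2d(P); T=c["world_to_cam"]
16-    q=P@T[:3,:3].T+T[:3,3]
s65.png
s64.png
s63.png
pos [ 498.5 -380.7   57. ] yaw -86.83 tool d [2.5 3.9 0.2] spin 0.003 F [-0.   2.   0.2] t 69.8 w 0.5 q [-0.85  0.73  1.59  0.06  0.78  0.63]
```

{"name": "play_rows", "arguments": {"commands": [{"x": -1, "y": -8, "z": 0, "spin": 0}, {"x": -2, "y": -12, "z": 0, "spin": 0}, {"x": 0, "y": 0, "z": -15, "spin": 0}, {"x": 0, "y": 0, "z": -40, "spin": 0}, {"x": 0, "y": 0, "z": -40, "spin": 0}, {"x": -20, "y": 0, "z": -40, "spin": 0}, {"x": -40, "y": 0, "z": -10, "spin": 0}, {"x": -40, "y": 0, "z": 0, "spin": 0}]}}

```text
time: 70.6
position: [0.3899, -0.3678, 0.2075]
tool_rot: [0.999, 0.032, 0.034, 0.013]
ft_force: [-0.8, -0.5, -0.6]
grip_width: 0.0005
```

```bash
python3 -c "
from h import *
go(.4,-.36,.2,-87)
h=(.072,-.118)
for n,s in (('scene','s67'),('top','t67')):
    c=cams.camera(n)
    P=[rk(*h,.068)]+[rk(h[0]-.1*np.cos(a),h[1]-.1*np.sin(a),.068) for a in np.radians([0,38,45,52])]
    u=proj(c,np.array(P));print(n,u.round(1).tolist())
    cx,cy=u[0].astype(int)
    b=(max(0,cx-85),max(0,cy-90),min(560,cx+85),min(420,cy+60))
    print(b)
    crop(c,s,b,4.0,u); crop(c,s+'f',None,1)
"
```

```text
pos [ 389.9 -367.8  207.5] yaw -86.37 tool d [10.1 -7.3  7.9] spin 0.011 F [-0.8 -0.5 -0.6] t 70.6 w 0.5 q [-0.99  0.4   1.72  0.05  0.96  0.49]
scene [[118.8, 251.4], [124.7, 218.9], [95.9, 228.0], [91.2, 231.0], [86.7, 234.2]]
(np.int64(33), np.int64(161), np.int64(203), np.int64(311))
top [[398.9, 182.4], [401.8, 217.0], [422.8, 208.7], [425.8, 205.7], [428.3, 202.4]]
(np.int64(313), np.int64(92), np.int64(483), np.int64(242))
```

View pics/s67.png

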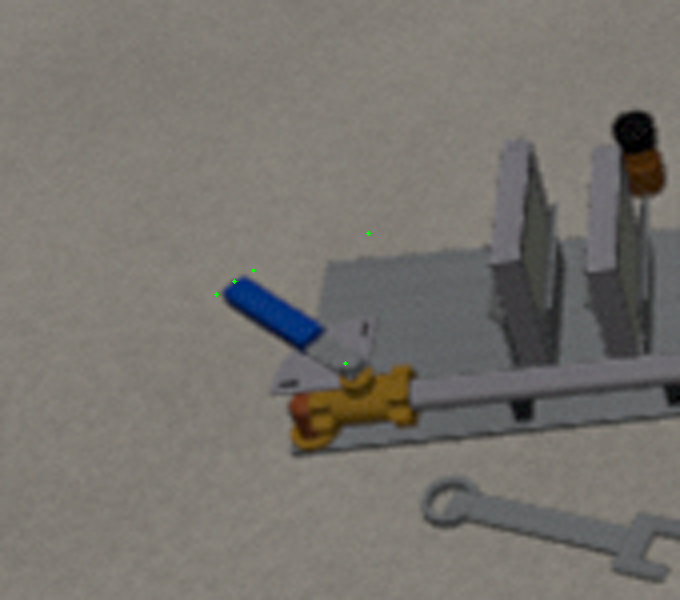

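View pics/t67.png

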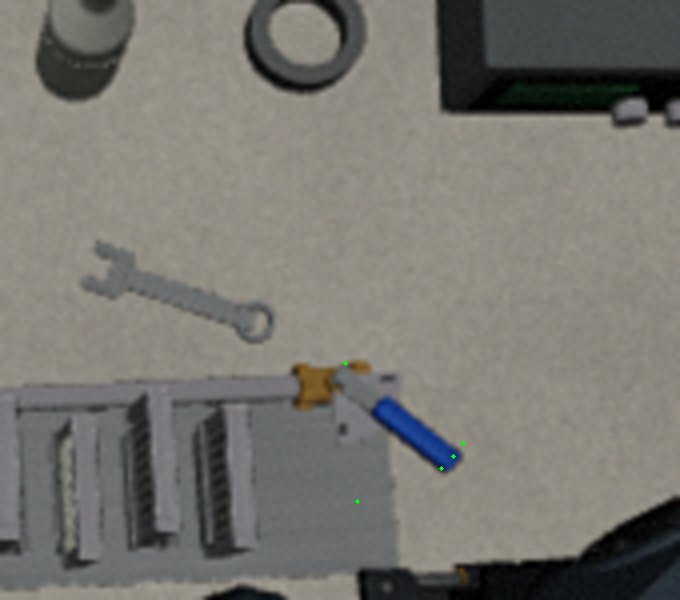

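View pics/s67f.png

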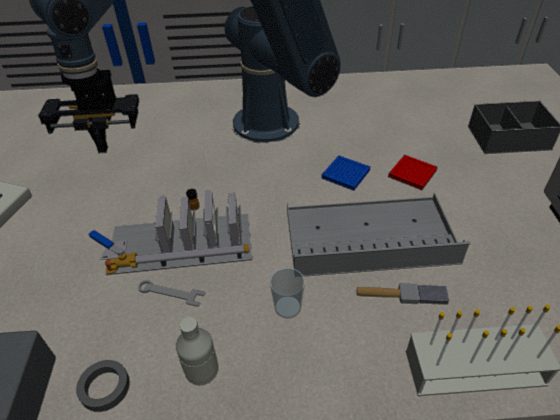

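```bash
python3 -c "
from h import *
h=(.072,-.118)
for n,b in (('scene',(75,215,125,260)),('top',(390,180,440,222))):
    c=cams.camera(n);im=c['img'][b[1]:b[3],b[0]:b[2]].astype(int)
    m=(im[...,2]>im[...,0]+35)
    v,u=np.nonzero(m);X=np.c_[u+b[0],v+b[1]].astype(float)
    d=np.linalg.svd(X-X.mean(0))[2][0];A=np.degrees(np.arctan2(d[1],d[0]))%180
    out=[]
    for a in range(25,66):
        t=np.radians(a);e=np.array([-np.cos(t),-np.sin(t)])
        # sleeve box pts render
        pts=[]
        f=np.array([-e[1],e[0]])
        for r in (.03,.1):
            for w in (-.009,.009):
                for z in (.053,.068):
                    q=np.array(h)+r*e+w*f;pts.append(rk(q[0],q[1],z))
        P=proj(c,np.array(pts))
        S=8
        M=np.zeros(((b[3]-b[1])*S,(b[2]-b[0])*S),np.uint8)
        hu=cv2.convexHull(((P-np.array(b[:2])+.5)*S).astype(np.int32));cv2.fillConvexPoly(M,hu,1)
        vv,uu=np.nonzero(M);Y=np.c_[uu,vv]/S
        dd=np.linalg.svd(Y[::5]-Y.mean(0),full_matrices=False)[2][0]
        out.append((abs((np.degrees(np.arctan2(dd[1],dd[0]))%180)-A),a,(Y.mean(0)+b[:2]-.5).round(1).tolist()))
    print(n,len(X),X.mean(0).round(1),A.round(1),min(out))
    for o in out:
        if o[1] in (38,45,52):print(o)
"
```

```text
scene 193 [100.6 238.5] 31.7 (np.float64(0.39128469179973635), 49, [100.0, 241.4])
(np.float64(13.920709391919996), 38, [104.7, 238.3])
(np.float64(4.460103968868307), 45, [101.7, 240.3])
(np.float64(4.071639176714417), 52, [98.8, 242.4])
top 147 [416.6 200. ] 38.0 (np.float64(0.3383540614140159), 48, [416.3, 197.0])
(np.float64(9.28467703572057), 38, [413.6, 199.8])
(np.float64(2.5897878356805677), 45, [415.5, 197.9])
(np.float64(4.125927372305199), 52, [417.1, 195.8])
```

```bash
python3 -c "
import cv2,glob,os
for f in sorted(glob.glob('pics/*.png'),key=os.path.getmtime)[-14:]: print(f,cv2.imread(f).shape)"
```

```text
pics/s57.png (680, 480, 3)
pics/s58.png (665, 420, 3)
pics/s59.png (720, 600, 3)
pics/t59.png (605, 770, 3)
pics/s60.png (720, 600, 3)
pics/s61.png (720, 600, 3)
pics/s62.png (720, 600, 3)
pics/s63.png (640, 800, 3)
pics/s64.png (684, 760, 3)
pics/s65.png (684, 760, 3)
pics/s67.png (600, 680, 3)
pics/s67f.png (420, 560, 3)
pics/t67.png (600, 680, 3)
pics/t67f.png (420, 560, 3)
```

View pics/s63.png

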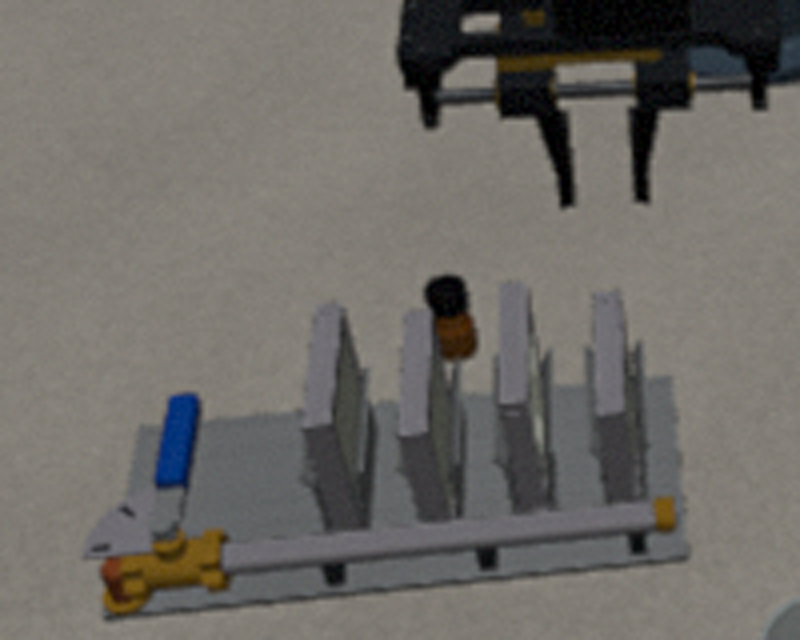

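```bash
python3 -c "
from h import *
o=robot.get_obs();print(o['time'],o['ft_force'],abs(np.array(o['joint_velocities'])).max());print(robot.hand_in())"
```

```text
70.8 [0.19980192 0.26074205 0.70223128] 0.032038782317016755
the job is handed in; nothing more can be done
None
```

I shut the dry-air valve to its stop. I then tipped the three washed cassettes up against the upstand and placed one each in slots 0, 1 and 3, leaving the dry one in slot 2. After that I opened the valve to about half, backed the arm clear and handed in at about 71 s.

**Cassettes:** In the last pictures all four stand upright and the tray is empty. I measured the cassettes' positions along the slots from an earlier picture, taken before I opened the valve. They were within about 10 mm of the middle for the three I placed, and about 14 mm off for the dry one. I did not re-measure them afterwards.

**Valve:** My checks of the final lever angle did not quite agree:

| Check | Reading |
|---|---|
| Finger position at the end of the push | about 42–45° |
| Lever tip in the scene and top views | about 43–46° |
| Lever direction in the two views | 48–49° |
| Tick plate | lever lies over the half mark |

All are inside 45 ± 7°; my best estimate is about 46°.

**Other things:** The bystanders and the red and blue look-alikes were left where they were. The force on the tool read below 1 N at hand-in, with the arm clear of everything.

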